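# Set the rip fence of a mini table saw to 25 mm with a setting block

### The job

Set the rip fence of the little table saw for a 25 mm cut with the steel setting block: swing the fence's orange clamp lever loose, stand the block on the saw table with its 25 mm thickness between blade and fence, slide the fence up until the block sits lightly nipped between the two without pressing hard on the blade, and clamp the lever fully again. Then lift the block out without shifting the fence and set it down, not dropped, on the green cutting mat it came from, and leave the model, glue bottle and cutters where they are.

Things in the scene. Friction and masses are not known exactly. Their poses are not given: they have to be found in the camera images.
- saw: Model-maker's table saw, fixed to the bench (position and yaw vary), green housing with an aluminium table 200 mm deep (saw x) by 260 mm wide (saw y). Origin on the bench under the table's centre; saw x points away from the operator (the robot) along the cut, y to the operator's left, z up. Table top 130 mm above the origin.
- blade_face (a point): On the blade's right-hand face (saw -y, towards the fence), mid length, at table-top height; axes as the saw's. The blade is thin and upright, 2 mm thick, 18 mm high above the table, +-34 mm long there along saw x, with a splitter plate 14 mm high in line just behind it (+x, 42 to 58 mm from here). It does not turn or move.
- blade: The saw blade itself with the splitter, origin in the middle of the blade's thickness at table-top height, axes as the saw's.
- fence (a joint): Slide of the rip fence along the saw's front rail: its value is the clear gap in m between the blade's right-hand face and the fence's face (0 = touching the blade, 0.13 = fully right). Starts wide, clamped. Clamped it holds against about 60 N or more; loose it slides with about 2.5 N.
- fence_outer (a point): Middle of the fence's outer side (right, away from the blade), 10 mm above the saw table; moves with the fence, axes as the saw's. The fence is a low aluminium bar 24 mm wide (saw y), its top 20 mm above the table, reaching 95 mm before and 105 mm beyond this point along saw x. Pushing it here to saw +y slides it to the blade.
- lever (a joint): Orange clamp lever, turning about the vertical: 0 = fully clamped (points to the operator's left, saw +y), grows as it swings counter-clockwise seen from above to 1.6 = fully loose (points at the operator, saw -x). Its screw frees the fence beyond about 0.5 and bites harder towards 0. Starts at 0 to 0.1, stays where left; needs 3 to 5 N at 55 mm from the pivot.
- lever_pivot (a point): On the lever's turning axis, 38 mm above the saw table, moving with the fence: 105 mm before (saw -x) and 12 mm left (+y) of fence_outer. The lever sits on the fence's black head: 55 mm (saw x) by 76 mm (saw y), 80 to 135 mm before fence_outer, top 18 mm above the table.
- lever_end (a point): On the centre line of the lever's arm, 55 mm out from the pivot, 38 mm above the saw table. The arm is a round bar 13 mm thick ending in an 18 mm ball 68 mm from the pivot. Beside and below its outer half there is free space down to the head's top and, further out, the bench.
- block_centre (a point): Centre of the steel setting block, 75 mm long (its x), 25 mm thick (its y), 50 mm high (its z), about 0.6 kg, with dark bolt holes. It starts standing on the cutting mat on its 75 x 25 mm face. Standing so on the saw table it stands 30 mm higher than the fence and 32 mm higher than the blade, so it can be gripped across its 25 mm there.
- cutting_mat: Green cutting mat with white grid lines, fixed on the bench, 220 mm (its x) by 150 mm (its y), 3 mm thick; origin under its centre.
- model_hull: Part-built green tracked model, 180 x 78 mm, 72 mm high, right of the saw; leave alone. Origin under its centre.
- glue_bottle: White glue bottle with blue cap, 40 mm across, 85 mm high, standing at the far left; leave alone. Origin under its centre.
- side_cutters: Side cutters with red handles lying on the bench before the saw, 155 mm long, 13 mm high; leave alone. Origin under its middle.

How it is judged:
By the outcome, as a careful person would: the job done as asked, in the order asked, and still so for the second after the job is handed in, with the robot touching nothing.
It also fails if it takes over 70 s, if anything falls off the work surface, if the arm or the gripper's body presses on something with over 40 N, if the wrist force passes 120 N, or if a joint passes its speed limit or range.

### The arm

A 6-joint arm with a two-finger parallel gripper is mounted at the origin on the work surface. World frame = base frame: x ahead of the robot, y to its left, z up, the work surface at z = 0. Lengths are in m, angles in rad, forces in N, time in s.
With the tool pointing down it reaches from about 0.25 to 0.725 m from the base axis. Payload 4 kg.
Tool frame: the origin (TCP) lies between the finger pads; the fingertips stand 8 mm ahead of it and the grasp point (between the pads) lies 11 mm behind it; z points along the fingers, y is the direction in which the jaws open and shut (so a half turn about z gives the same grasp; the last joint's range is limited). The gripper opens to 85 mm and grips with 20 to 120 N. Pads are 22 mm wide; open, the fingers measure 114 mm over their backs; the gripper's body (76 mm by 85 mm) begins 54 mm behind the grasp point. The pads swing forward as they close: fully open they stand 13 mm farther back than shut.
Start: joints at [-1.115, 0.241, 0.005, 1.335, 0, 1.571], TCP at [0.22, -0.449, 0.239] pointing down, gripper open.
Joint ranges: [-2.72, 2.72], [-1.05, 1.87], [-1.09, 1.28], [-1.99, 2.15], [-1.42, 1.44], [-3.14, 3.14]. Speed limits (rad/s): [2.79, 2.79, 3.14, 3.14, 3.14, 3.14].

### API

Orientations are given as a unit quaternion [x, y, z, w].
In Python, from workcell import * gives the robot as it stands.
- The arm moves only by the tool send_rows, never from a script. Its argument "increments" is a list that holds one entry, the list of rows, each a list of 6 numbers: the shift along the tool's x, y, z in units of 50 mm (1.0 is 50 mm), then the turn, a rotation vector about the tool's x, y, z in units of 10 degrees (1.0 is 10 degrees). In form: [[[x, y, z, ax, ay, az], ...]]. A call has 1 to 8 rows; each row shifts and turns the commanded pose from where the row before left it, along the tool's axes as they then stand; what a row does not reach is not made up. A row lasts 1/8 s, in which the tool goes at most 62.5 mm and 10.7 degrees, less where a joint would pass 70% of its speed; a pose out of reach is approached as far as the arm can. A call with a number of a shift or a turn outside -1 to 1 is refused whole. A call with a gripper value outside its range is refused whole. "grip" is the closure, from 0 (fully open) to 1 (shut), set as the call begins (left out, the last holds). The fingers move at their own pace and stop on an object; the grip force is fixed at half the most. Time passes only in rows, so rows that do not move let the fingers close. It gives the time, the measured TCP pose, the force and the opening at its end, in the units of the state.
- get_obs(): the state, without advancing time (a new reading comes with each control period).
- camera(name): name is "scene" or "top" or "wrist"; returns a dict with "color" (420x560x3 uint8, red, green, blue), "z_map" (420x560 float32, m along the optical axis (not along the pixel's ray), 0 where there is no reading), "intrinsics" (3x3 intrinsics, pixels), "pose" (4x4, takes a point from camera to world coordinates); the wrist camera has in their place "mount" (4x4, takes a point from camera to tool coordinates, whose origin is the TCP and whose axes are the flange's). Camera axes: x right, y down, z forward; pixel columns grow to the right and rows downward; lengths in m; the calibration is good to about 2 mm. A picture is of the moment at which its call begins: read the wrist's pose just before it.
- job_done(): hands the job in, once; it reports no verdict.
The state is a dict: "clock": time; "joint_pos": joint angles; "joint_vel": joint speeds; "tau": joint torques, N m; "eef_pos": TCP position; "tool_rot": TCP orientation; "ft_force": force on the tool from outside, world axes, zero at the start; "ft_torque": the same for the moment, N m; "grip_width": finger opening in m.
Only numpy, scipy, OpenCV 4.12 (cv2) and the standard library are available. Lean on these libraries where they do the work, as an engineer would, in place of code of your own. Each camera call takes 0.05 s, during which the arm holds its last target.

## Working session

There is one attempt and no reset: what is moved stays moved. The work goes in short steps, Python scripts to look and compute and a tool call to move; the robot and the scene stay as the last step left them, time stands still between calls to the robot, and variables do not carry over. Pictures are saved under pics/ and viewed, and the job is handed in when it is done.

Besides the shell and the picture viewer there is one more tool, called after "Request:" as name([rows], argument=value, ...), one row to a line, values as JSON. send_rows: Moves the arm, as the interface text tells. Its arguments: {"type":"object","properties":{"increments":{"type":"array"},"grip":{"type":"number"}},"required":["increments"]}

```bash
ls; mkdir -p pics; cat > h.py <<'E'
from workcell import *
import numpy as np, cv2
def snap(n,f):
    c=camera(n); cv2.imwrite('pics/'+f,cv2.cvtColor(c['color'],cv2.COLOR_RGB2BGR)); np.savez('pics/'+f[:-4]+'.npz',**c); return c
def ray(c,u,v,z,T=None):
    T=c['pose'] if T is None else T; K=c['intrinsics']
    d=T[:3,:3]@np.linalg.solve(K,[u,v,1.]); o=T[:3,3]; return o+d*(z-o[2])/d[2]
E
python3 - <<'E'
from h import *
o=get_obs(); print(o)
for n in ['scene','top']:
    c=snap(n,n+'0.png'); print(n,c['intrinsics'],c['pose'])
E
```

```text
pics
{'clock': 0.0, 'joint_pos': array([-1.11499829e+00,  2.41407416e-01,  3.74407836e-03,  1.33520687e+00,
       -3.50864323e-05,  1.57082565e+00]), 'joint_vel': array([-1.37740277e-04,  2.42057298e-04,  8.89924710e-05,  6.91362655e-04,
       -4.35184911e-04, -1.05621329e-04]), 'tau': array([ 3.40976885e-04, -3.72317219e+01,  2.52408922e+01,  1.71265175e-02,
       -4.46744252e-05, -1.00383804e-05]), 'eef_pos': array([ 0.21981219, -0.44841288,  0.2384233 ]), 'tool_rot': array([ 9.74146006e-01,  2.25916982e-01, -2.51382153e-04, -1.00616312e-03]), 'ft_force': array([ 0.06925953,  0.39799714, -0.07643574]), 'ft_torque': array([-0.00483464, -0.01128998,  0.02372455]), 'grip_width': 0.08523513608285362}
scene [[462.37229268   0.         281.94081151]
 [  0.         462.37229268 212.34532904]
 [  0.           0.           1.        ]] [[-0.66254114  0.55839368 -0.49923515  1.04878083]
 [ 0.74892821  0.50459989 -0.42951774  0.32091656]
 [ 0.01207401 -0.65846446 -0.75251497  0.8311667 ]
 [ 0.          0.          0.          1.        ]]
top [[390.05861668   0.         277.92586033]
 [  0.         390.05861668 206.06268082]
 [  0.           0.           1.        ]] [[-0.02743049 -0.99529482  0.09292894  0.4809117 ]
 [-0.99962318  0.02721567 -0.0035784  -0.05802806]
 [ 0.00103244 -0.09299208 -0.99566631  1.02077031]
 [ 0.          0.          0.          1.        ]]
```

View pics/scene0.png

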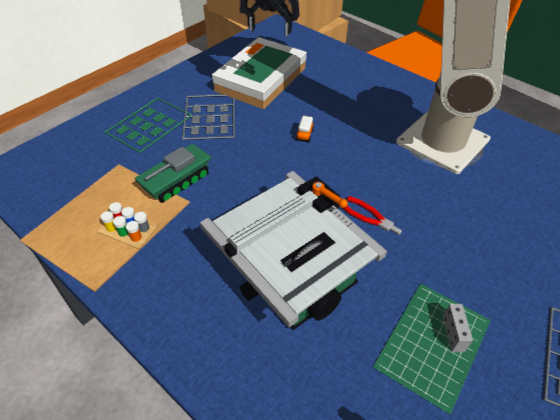

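View pics/top0.png

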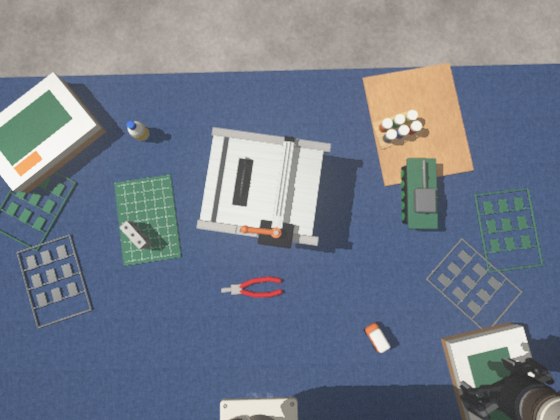

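The top view shows the saw at about (265,185), the orange lever at (245–278,232), the block on the mat at (133,235) and the cutters at (255,288). I'll enlarge both areas to measure them.

```bash
python3 - <<'E'
import cv2
a=cv2.imread('pics/top0.png')
cv2.imwrite('pics/topA.png',cv2.resize(a[120:255,190:340],None,fx=5,fy=4.4,interpolation=cv2.INTER_CUBIC)[:, :])
cv2.imwrite('pics/topB.png',cv2.resize(a[170:270,105:190],None,fx=6,fy=6,interpolation=cv2.INTER_CUBIC))
a=cv2.imread('pics/scene0.png')
cv2.imwrite('pics/scA.png',cv2.resize(a[165:330,195:405],None,fx=3.5,fy=3.5,interpolation=cv2.INTER_CUBIC))
E
```

```text
(no output)
```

View pics/topA.png

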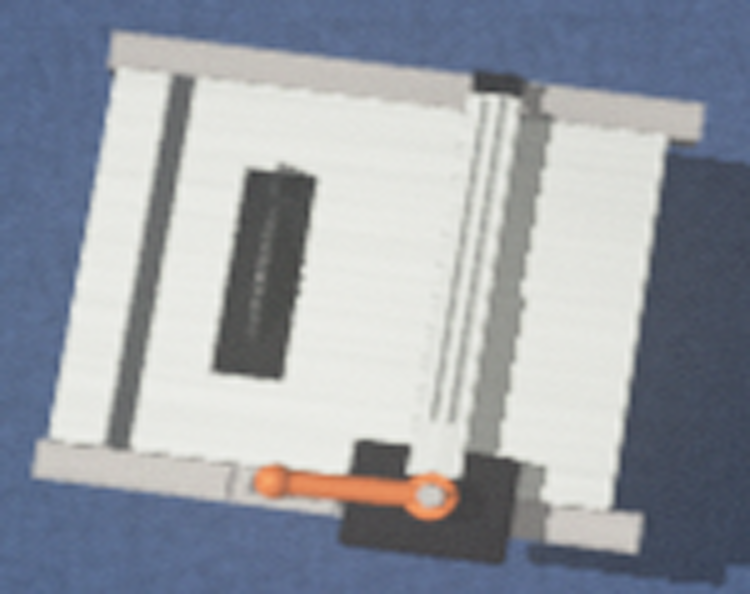

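View pics/topB.png

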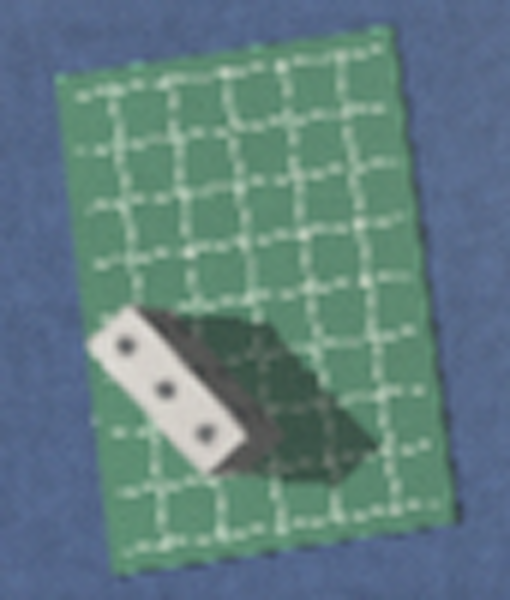

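View pics/scA.png

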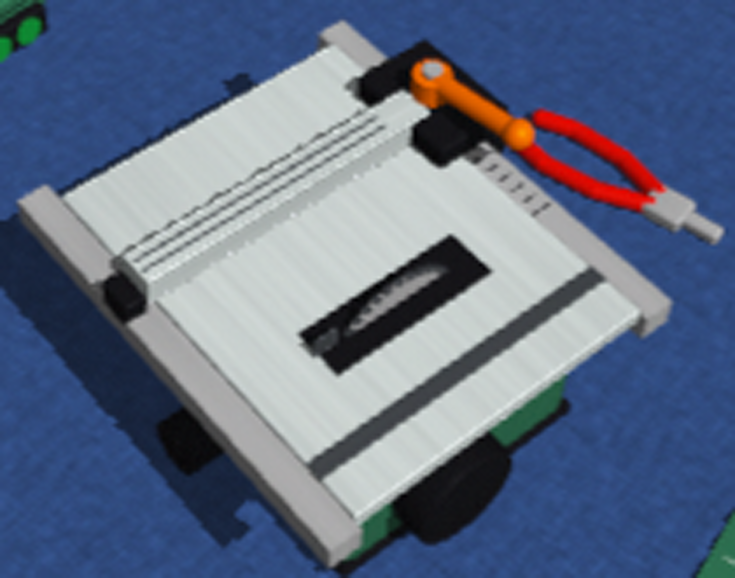

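```bash
python3 - <<'E'
from h import *
c=dict(np.load('pics/top0.npz'))
def A(U,V,z,sx=5,sy=4.4,ox=190,oy=120): return ray(c,(U+.5)/sx-.5+ox,(V+.5)/sy-.5+oy,z)
pts={k:A(*p) for k,p in {'tabFL':(118,70,.13),'tabFR':(668,135,.13),'tabNL':(50,440,.13),'tabNR':(612,508,.13),
'insFL':(247,172,.13),'insFR':(316,178,.13),'insNL':(212,373,.13),'insNR':(283,379,.13),
'blF':(278,185,.14),'blN':(252,330,.14),
'fenTopFL':(473,94,.15),'fenTopFR':(524,98,.15),'fenTopNL':(411,472,.15),'fenTopNR':(461,477,.15),
'pivot':(431,496,.17),'ball':(271,482,.168)}.items()}
for k,p in pts.items(): print(k,p.round(4))
y=lambda a,b:np.degrees(np.arctan2(*(pts[a]-pts[b])[[1,0]]))
for a,b in [('tabFL','tabNL'),('tabFR','tabNR'),('insFL','insNL'),('insFR','insNR'),('fenTopFL','fenTopNL'),('fenTopFR','fenTopNR')]: print(a,y(a,b),np.linalg.norm((pts[a]-pts[b])[:2]))
print('tabc',sum(pts[k] for k in['tabFL','tabFR','tabNL','tabNR'])/4)
print('lever dir',y('ball','pivot'),np.linalg.norm((pts['ball']-pts['pivot'])[:2]))
B=lambda U,V,z:A(U,V,z,6,6,105,170)
for p in [(127,346),(166,390),(207,433)]: print('hole',B(*p,.053).round(4))
for p in [(88,343),(135,306),(248,437),(210,474)]: print('blk',B(*p,.053).round(4))
for p in [(57,75),(388,27),(455,520),(115,572)]: print('mat',B(*p,.003).round(4))
# depth checks
for n,(u,v) in {'tab':(228,200),'block':(133,235),'bench':(330,320)}.items():
    d=c['z_map'][v,u]; p=c['pose']@np.r_[np.linalg.solve(c['intrinsics'],[u,v,1])*d,1]; print(n,p.round(4))
E
```

```text
tabFL [0.7334 0.0852 0.13  ]
tabFR [ 0.6913 -0.17    0.13  ]
tabNL [0.5378 0.1186 0.13  ]
tabNR [ 0.4956 -0.137   0.13  ]
insFL [0.6768 0.026  0.13  ]
insFR [ 0.6727 -0.0059  0.13  ]
insNL [0.5708 0.044  0.13  ]
insNR [0.5668 0.0115 0.13  ]
blF [0.6673 0.011  0.14  ]
blN [0.5916 0.0243 0.14  ]
fenTopFL [ 0.7106 -0.0795  0.15  ]
fenTopFR [ 0.7079 -0.1027  0.15  ]
fenTopNL [ 0.5159 -0.0462  0.15  ]
fenTopNR [ 0.5128 -0.0684  0.15  ]
pivot [ 0.503  -0.0549  0.17  ]
ball [0.5119 0.0148 0.168 ]
tabFL -9.70139896352156 0.19836374683011726
tabFR -9.574886063887364 0.19851859774562527
insFL -9.628002961374227 0.10753419505400084
insFR -9.331408149015154 0.10739022480303773
fenTopFL -9.70807696137381 0.19753766069956788
fenTopFR -9.953282120267131 0.19809127775871996
tabc [ 0.6145392  -0.02581819  0.13      ]
lever dir 82.72115347599554 0.07023222145140613
hole [0.5288 0.3169 0.053 ]
hole [0.5102 0.3007 0.053 ]
hole [0.4921 0.2837 0.053 ]
blk [0.5305 0.333  0.053 ]
blk [0.5453 0.3138 0.053 ]
blk [0.49   0.2668 0.053 ]
blk [0.4753 0.2824 0.053 ]
mat [0.6511 0.3681 0.003 ]
mat [0.6685 0.2228 0.003 ]
mat [0.4524 0.1942 0.003 ]
mat [0.4342 0.3406 0.003 ]
tab [0.5814 0.0532 0.1281 1.    ]
block [0.5092 0.2993 0.0519 1.    ]
bench [ 2.797e-01 -1.870e-01 -8.000e-04  1.000e+00]
```

Saw yaw comes out at about -9.65°, and the sizes agree with the given ones (fence about 23 × 198 mm, lever end 70 mm, gap about 81 mm). The lever points at 82.7°. I'll straddle it with the fingers and swing it.

Request:
send_rows([
  [[0.654,-0.393,0,0,0,0],[0.654,-0.393,0,0,0,0],[0.654,-0.393,0,0,0,0],[0.654,-0.393,0,0,0,0],[0.654,-0.393,0,0,0,0],[0.654,-0.393,0,0,0,0],[0.654,-0.393,0,0,0,0],[0.654,-0.393,0,0,0,0]],
], grip=0.6)

```text
clock: 1.1
eef_pos: [0.386, -0.1914, 0.239]
tool_rot: [0.974, 0.226, -0.0, -0.0]
ft_force: [1.0, 0.6, 0.7]
grip_width: 0.0339
```

Request:
send_rows([
  [[0.654,-0.393,0,0,0,0],[0.654,-0.393,0,0,0,0],[0.654,-0.393,0,0,0,0],[0.654,-0.393,0,0,0,0],[0.654,-0.393,0,0,0,0],[0.654,-0.393,0,0,0,0],[0,0,0,0,0,0.95],[0,0,0,0,0,0.95]],
])

```text
clock: 2.1
eef_pos: [0.5099, 0.0003, 0.2385]
tool_rot: [0.998, 0.06, -0.001, -0.0]
ft_force: [0.7, -0.0, -0.3]
grip_width: 0.0338
```

Request:
send_rows([
  [[0,0,0,0,0,0.95],[0,0,0,0,0,0.95],[0,0,0,0,0,0.95],[0,0,0,0,0,0.95],[0,0,0,0,0,0.95],[0,0,0,0,0,0.95],[0,0,0,0,0,0.95],[0,0,0,0,0,0.95]],
])

```text
clock: 3.1
eef_pos: [0.3828, -0.2761, 0.2392]
tool_rot: [0.919, -0.374, -0.019, -0.124]
ft_force: [0.3, 0.2, -0.2]
grip_width: 0.0341
```

Request:
send_rows([
  [[0,0,0,0,0,0.95],[0,0,0,0,0,0.95],[0,0,0,0,0,0.95],[0,0,0,0,0,0],[0,0,0,0,0,0]],
])

```text
clock: 3.72
eef_pos: [0.2803, -0.3467, 0.2397]
tool_rot: [0.84, -0.512, -0.036, -0.172]
ft_force: [0.2, -0.4, 0.4]
grip_width: 0.0344
```

```bash
cat >> h.py <<'E'
from scipy.spatial.transform import Rotation as Ro
YAW=np.radians(-9.65); SX=np.array([np.cos(YAW),np.sin(YAW),0]); SY=np.array([-SX[1],SX[0],0])
def saw(x,y,z): return x*SX+y*SY+np.array([0,0,z])
def tosaw(p): p=np.asarray(p); return np.array([p@SX,p@SY,p[2]])
def st():
    o=get_obs(); R=Ro.from_quat(o['tool_rot']).as_matrix(); p=o['eef_pos']
    print('t',round(o['clock'],2),'p',p.round(4),'saw',tosaw(p).round(4),'yawx',np.degrees(np.arctan2(R[1,0],R[0,0])).round(2),'tilt',np.degrees(np.arccos(-R[2,2])).round(2),'F',o['ft_force'].round(2),'Fsaw',tosaw(o['ft_force']).round(2),'w',round(o['grip_width'],4),'q6',o['joint_pos'].round(2))
    return o,R,p
def delta(target,yaw):
    o,R,p=st(); d=R.T@(np.asarray(target)-p)/.05
    cur=np.degrees(np.arctan2(R[1,0],R[0,0])); print('tool units xyz',d.round(3),'az units',round(-(yaw-cur)/10,3))
def wsnap(f):
    o=get_obs(); c=camera('wrist'); T=np.eye(4);T[:3,:3]=Ro.from_quat(o['tool_rot']).as_matrix();T[:3,3]=o['eef_pos']
    c['pose']=T@c['mount']; cv2.imwrite('pics/'+f,cv2.cvtColor(c['color'],cv2.COLOR_RGB2BGR)); np.savez('pics/'+f[:-4]+'.npz',**c); return c
E
python3 - <<'E'
from h import *
delta([.510,-.0003,.162],-97.3)
wsnap('w1.png')
E
```

```text
t 3.73 p [ 0.2803 -0.3467  0.2397] saw [ 0.3344 -0.2948  0.2397] yawx -60.92 tilt 20.29 F [ 0.19 -0.35  0.37] Fsaw [ 0.25 -0.32  0.37] w 0.0344 q6 [-1.06  0.31  0.05  1.55  0.26  3.14]
tool units xyz [-3.343 -6.498  4.255] az units 3.638
```

View pics/w1.png

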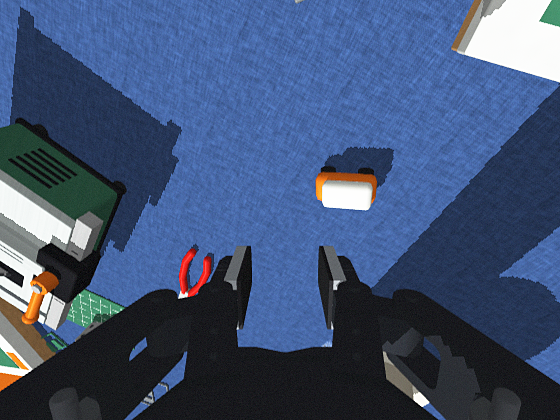

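The picture shows the arm swung back to the right, over bare bench. Joint 6 reached its stop at 3.14, because the yaw runs opposite to the joint. Nothing was touched. I'll level the tool and use the other half-turn.

```bash
cat >> h.py <<'E'
def level():
    o,R,p=st(); zt=R.T@np.array([0,0,-1.]); ax=np.cross([0,0,1],zt); s=np.linalg.norm(ax); a=np.degrees(np.arcsin(s))
    print('level rotvec units',(ax/max(s,1e-9)*a/10).round(3))
E
python3 -c "
from h import *
level()"
```

```text
t 3.77 p [ 0.2807 -0.3463  0.2398] saw [ 0.3348 -0.2944  0.2398] yawx -60.84 tilt 20.28 F [ 0.47  0.82 -0.03] Fsaw [ 0.32  0.89 -0.03] w 0.0342 q6 [-1.06  0.31  0.05  1.55  0.26  3.14]
level rotvec units [-1.48   1.387  0.   ]
```

Request:
send_rows([
  [[0,0,0,0,0,-0.8],[0,0,0,0,0,-0.8],[0,0,0,0,0,-0.8],[0,0,0,0,0,-0.8],[0,0,0,0,0,0]],
])

```text
clock: 4.4
eef_pos: [0.2813, -0.3459, 0.2401]
tool_rot: [0.949, -0.26, 0.013, -0.175]
ft_force: [-0.1, 0.3, 0.5]
grip_width: 0.0342
```

```bash
python3 -c "
from h import *
level()"
```

```text
t 4.4 p [ 0.2813 -0.3459  0.2401] saw [ 0.3353 -0.2938  0.2401] yawx -29.98 tilt 20.26 F [-0.11  0.28  0.46] Fsaw [-0.16  0.25  0.46] w 0.0342 q6 [-1.06  0.31  0.05  1.55  0.26  2.58]
level rotvec units [-1.987  0.393  0.   ]
```

Request:
send_rows([
  [[0,0,0,-0.662,0.131,0],[0,0,0,-0.662,0.131,0],[0,0,0,-0.662,0.131,0],[0,0,0,0,0,-0.9],[0,0,0,0,0,-0.9],[0,0,0,0,0,-0.9],[0,0,0,0,0,-0.9],[0,0,0,0,0,-0.9]],
])

```text
clock: 5.4
eef_pos: [0.2809, -0.3461, 0.2401]
tool_rot: [0.992, 0.126, 0.0, -0.0]
ft_force: [0.4, 0.1, -0.2]
grip_width: 0.0344
```

Request:
send_rows([
  [[0,0,0,0,0,-0.9],[0,0,0,0,0,-0.9],[0,0,0,0,0,-0.9],[0,0,0,0,0,-0.9],[0,0,0,0,0,-0.9],[0,0,0,0,0,-0.9],[0,0,0,0,0,-0.9],[0,0,0,0,0,0]],
])

```text
clock: 6.4
eef_pos: [0.2808, -0.3462, 0.2401]
tool_rot: [0.782, 0.624, 0.0, 0.0]
ft_force: [-0.1, 0.4, -0.6]
grip_width: 0.034
```

```bash
python3 -c "
from h import *
level();delta([.510,-.0003,.235],82.7)"
```

```text
t 6.4 p [ 0.2808 -0.3462  0.2401] saw [ 0.3348 -0.2942  0.2401] yawx 77.15 tilt 0.03 F [-0.14  0.41 -0.61] Fsaw [-0.21  0.38 -0.61] w 0.034 q6 [-0.89  0.13 -0.13  1.31  0.    0.91]
level rotvec units [ 0.003 -0.002  0.   ]
t 6.4 p [ 0.2808 -0.3462  0.2401] saw [ 0.3348 -0.2942  0.2401] yawx 77.15 tilt 0.03 F [-0.14  0.41 -0.61] Fsaw [-0.21  0.38 -0.61] w 0.034 q6 [-0.89  0.13 -0.13  1.31  0.    0.91]
tool units xyz [7.765 2.931 0.105] az units -0.555
```

Request:
send_rows([
  [[0.863,0.326,0,0,0,0],[0.863,0.326,0,0,0,0],[0.863,0.326,0,0,0,0],[0.863,0.326,0,0,0,0],[0.863,0.326,0,0,0,0],[0.863,0.326,0,0,0,0],[0.863,0.326,0,0,0,0],[0.863,0.326,0,0,0,0]],
])

```text
clock: 7.4
eef_pos: [0.4843, -0.0369, 0.2402]
tool_rot: [0.782, 0.623, 0.0, 0.0]
ft_force: [-0.2, -0.1, 0.4]
grip_width: 0.0344
```

Request:
send_rows([
  [[0.863,0.326,0,0,0,-0.56],[0,0,0,0,0,0]],
])

```text
clock: 7.65
eef_pos: [0.5102, 0.0026, 0.2397]
tool_rot: [0.749, 0.662, 0.0, -0.0]
ft_force: [-0.7, 0.5, -0.7]
grip_width: 0.0343
```

```bash
python3 -c "
from h import *
delta([.510,-.0003,.162],82.7)
wsnap('w2.png')"
```

```text
t 7.65 p [0.5102 0.0026 0.2397] saw [0.5026 0.0881 0.2397] yawx 82.96 tilt 0.05 F [-0.72  0.47 -0.7 ] Fsaw [-0.78  0.35 -0.7 ] w 0.0343 q6 [0.   0.26 0.03 1.34 0.   1.7 ]
tool units xyz [-0.059  0.002  1.554] az units 0.026
```

View pics/w2.png

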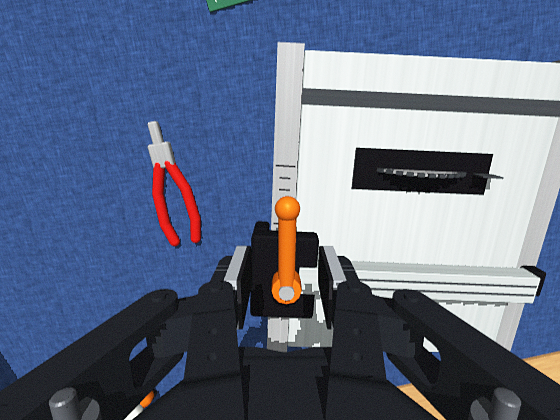

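The lever is centred between the fingers at pixel column 286. I'll descend, close to a loose straddle and swing counter-clockwise.

Request:
send_rows([
  [[-0.04,0,0.31,0,0,0],[0,0,0.31,0,0,0],[0,0,0.31,0,0,0],[0,0,0.31,0,0,0],[0,0,0.31,0,0,0],[0,0,0,0,0,0]],
])

```text
clock: 8.45
eef_pos: [0.507, -0.0032, 0.1617]
tool_rot: [0.751, 0.66, -0.001, -0.001]
ft_force: [-0.0, 0.6, 1.2]
grip_width: 0.0339
```

Request:
send_rows([
  [[0,0,0,0,0,0],[0,0,0,0,0,0],[-0.004,-0.096,0,0,0,-0.5],[-0.004,-0.096,0,0,0,-0.5],[-0.004,-0.096,0,0,0,-0.5],[-0.004,-0.096,0,0,0,-0.5]],
], grip=0.75)

```text
clock: 9.2
eef_pos: [0.4909, -0.0036, 0.1636]
tool_rot: [0.623, 0.783, 0.001, 0.002]
ft_force: [2.4, -1.3, -0.4]
grip_width: 0.0213
```

Request:
send_rows([
  [[-0.004,-0.096,0,0,0,-0.5],[-0.004,-0.096,0,0,0,-0.5],[-0.004,-0.096,0,0,0,-0.5],[-0.004,-0.096,0,0,0,-0.5],[-0.004,-0.096,0,0,0,-0.5],[-0.004,-0.096,0,0,0,-0.5]],
])

```text
clock: 9.95
eef_pos: [0.4663, -0.0171, 0.1638]
tool_rot: [0.399, 0.917, 0.001, 0.003]
ft_force: [3.5, -1.5, 0.0]
grip_width: 0.0215
```

```bash
python3 -c "
from h import *
st()
snap('top','t3.png')
import cv2
a=cv2.imread('pics/t3.png');cv2.imwrite('pics/t3c.png',cv2.resize(a[120:320,190:340],None,fx=4,fy=3))"
```

```text
t 9.95 p [ 0.4663 -0.0171  0.1638] saw [0.4626 0.0613 0.1638] yawx 132.98 tilt 0.3 F [ 3.48 -1.46  0.01] Fsaw [ 3.68 -0.86  0.01] w 0.0215 q6 [-0.04  0.22 -0.22  1.12 -0.    0.78]
```

View pics/t3c.png

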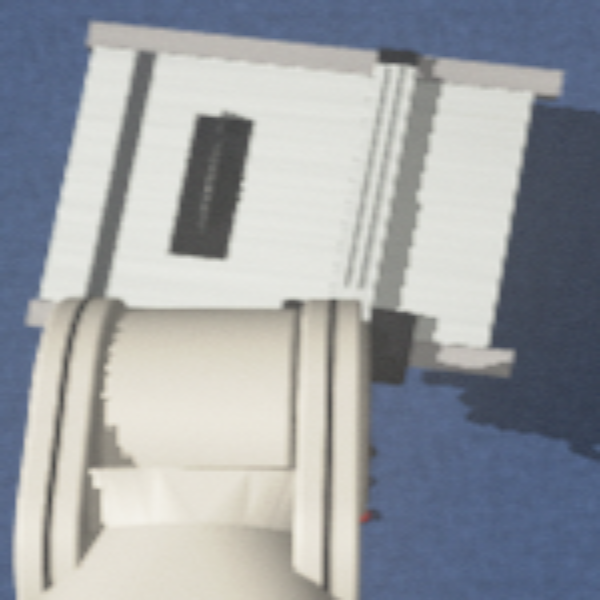

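The arm hides the lever, but the fence at column 375 hasn't moved and the forces are about 3.8 N as expected. I'll continue the swing.

Request:
send_rows([
  [[-0.004,-0.096,0,0,0,-0.5],[-0.004,-0.096,0,0,0,-0.5],[-0.004,-0.096,0,0,0,-0.5],[-0.004,-0.096,0,0,0,-0.5],[-0.004,-0.096,0,0,0,-0.5],[-0.004,-0.096,0,0,0,-0.5],[-0.004,-0.096,0,0,0,-0.5]],
])

```text
clock: 10.88
eef_pos: [0.4494, -0.0449, 0.1636]
tool_rot: [0.105, 0.994, 0.001, 0.002]
ft_force: [1.2, 1.9, -0.2]
grip_width: 0.0211
```

Request:
send_rows([
  [[0,-0.06,0,0,0,-0.3],[0,0,0,0,0,0]],
])

```text
clock: 11.12
eef_pos: [0.4481, -0.048, 0.1633]
tool_rot: [0.081, 0.997, 0.0, 0.001]
ft_force: [1.1, 1.4, -0.4]
grip_width: 0.0214
```

```bash
python3 -c "
from h import *
st()
wsnap('w4.png');snap('scene','s4.png')
a=cv2.imread('pics/s4.png');cv2.imwrite('pics/s4c.png',cv2.resize(a[145:330,195:405],None,fx=3,fy=3))"
```

```text
t 11.12 p [ 0.4481 -0.048   0.1633] saw [0.4498 0.0278 0.1633] yawx 170.75 tilt 0.13 F [ 1.09  1.4  -0.41] Fsaw [ 0.84  1.56 -0.41] w 0.0214 q6 [-0.11  0.19 -0.26  1.11  0.    0.05]
```

View pics/w4.png

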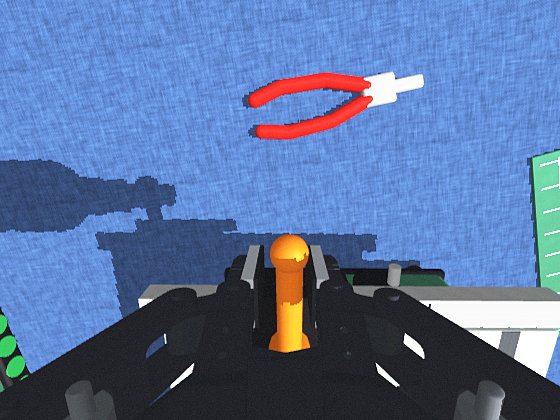

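View pics/s4c.png

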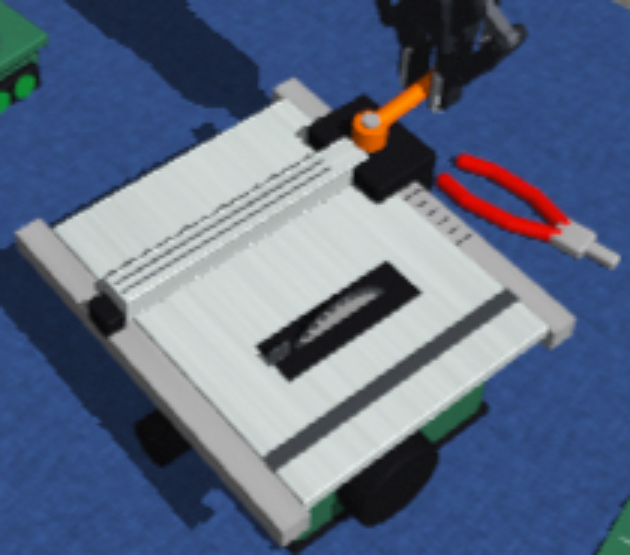

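The wrist view shows the lever pointing at the operator at column 288, about 1.55 rad. Next is the block.

Request:
send_rows([
  [[0,0,-0.4,0,0,0],[0,0,-0.5,0,0,0],[0,0,-0.5,0,0,0],[0,0.708,0,0,0,0],[0,0.708,0,0,0,0],[0,0.708,0,0,0,0],[0,0.708,0,0,0,0],[0,0.708,0,0,0,0]],
], grip=0.3)

```text
clock: 12.22
eef_pos: [0.475, 0.1275, 0.2324]
tool_rot: [0.08, 0.997, -0.0, -0.0]
ft_force: [0.2, -0.4, -0.3]
grip_width: 0.0598
```

Request:
send_rows([
  [[-0.106,0.708,0,0,0,0],[0,0.708,0,0,0,0],[0,0.708,0,0,0,0],[0,0.708,0,0,0,-0.8],[0,0.708,0,0,0,-0.8],[0,0,0,0,0,-0.9],[0,0,0,0,0,-0.9],[0,0,0,0,0,-0.9]],
])

```text
clock: 13.22
eef_pos: [0.5033, 0.3008, 0.2321]
tool_rot: [-0.293, 0.956, -0.0, -0.001]
ft_force: [-0.0, -0.4, -0.3]
grip_width: 0.0601
```

Request:
send_rows([
  [[0,0,0,0,0,-0.835],[0,0,0,0,0,0]],
])

```text
clock: 13.48
eef_pos: [0.5034, 0.3007, 0.2323]
tool_rot: [-0.359, 0.933, -0.0, -0.0]
ft_force: [0.3, 0.0, -0.4]
grip_width: 0.0599
```

```bash
python3 -c "
from h import *
delta([.5102,.3007,.036],-137.9)
c=wsnap('w5.png')"
```

```text
t 13.47 p [0.5034 0.3007 0.2323] saw [0.4459 0.3808 0.2323] yawx -137.93 tilt 0.06 F [ 0.31  0.   -0.43] Fsaw [ 0.31  0.05 -0.43] w 0.0599 q6 [ 0.54  0.42  0.24  1.39 -0.   -0.2 ]
tool units xyz [-0.105 -0.09   3.926] az units -0.003
```

View pics/w5.png

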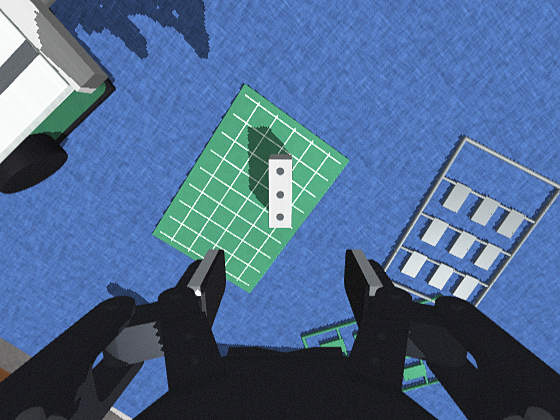

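```bash
python3 -c "
from h import *
c=dict(np.load('pics/w5.npz'))
for uv in [(280,171),(280,194.5),(280.3,217)]: print(ray(c,*uv,.053).round(4))
for uv in [(269,158.5),(292,158.5),(291.5,227),(269,227)]: print('c',ray(c,*uv,.053).round(4))
"
```

```text
[0.4921 0.2847 0.053 ]
[0.5108 0.3014 0.053 ]
[0.5294 0.3185 0.053 ]
c [0.4901 0.2676 0.053 ]
c [0.4742 0.2852 0.053 ]
c [0.5297 0.3353 0.053 ]
c [0.5463 0.3169 0.053 ]
```

The block is at (.5106, .3013), and its yaw agrees between the two views. I'll descend and grip.

Request:
send_rows([
  [[-0.112,-0.088,0.5,0,0,0],[0,0,0.6,0,0,0],[0,0,0.6,0,0,0],[0,0,0.6,0,0,0],[0,0,0.6,0,0,0],[0,0,0.5,0,0,0],[0,0,0.35,0,0,0],[0,0,0.17,0,0,0]],
])

```text
clock: 14.52
eef_pos: [0.5102, 0.3009, 0.0354]
tool_rot: [-0.359, 0.933, -0.0, -0.001]
ft_force: [-0.4, -0.3, -0.0]
grip_width: 0.0597
```

Request:
send_rows([
  [[0,0,0,0,0,0],[0,0,0,0,0,0],[0,0,0,0,0,0],[0,0,0,0,0,0],[0,0,0,0,0,0],[0,0,0,0,0,0]],
], grip=1.0)

```text
clock: 15.28
eef_pos: [0.5119, 0.3017, 0.0378]
tool_rot: [-0.36, 0.933, 0.0, 0.001]
ft_force: [1.1, -0.7, 5.5]
grip_width: 0.0235
```

```bash
python3 -c "
from h import *
st()"
```

```text
t 15.28 p [0.5119 0.3017 0.0378] saw [0.4541 0.3833 0.0378] yawx -137.81 tilt 0.15 F [ 1.05 -0.65  5.52] Fsaw [ 1.15 -0.47  5.52] w 0.0235 q6 [ 0.53  0.58 -0.04  0.95 -0.   -0.2 ]
```

Request:
send_rows([
  [[0,0,-0.3,0,0,0],[0,0,-0.52,0,0,0],[0,0,-0.52,0,0,0],[0,0,-0.52,0,0,0],[0,0,-0.52,0,0,0],[0,0,-0.52,0,0,0],[0,0,-0.52,0,0,0],[0,0,-0.52,0,0,0]],
])

```text
clock: 16.27
eef_pos: [0.5097, 0.301, 0.2335]
tool_rot: [-0.36, 0.933, -0.0, -0.002]
ft_force: [-0.5, 0.3, -5.4]
grip_width: 0.0238
```

Request:
send_rows([
  [[0.251,-0.594,0,0,0,0],[0.251,-0.594,0,0,0,0],[0.251,-0.594,0,0,0,0],[0.251,-0.594,0,0,0,0],[0.251,-0.594,0,0,0,0],[0.251,-0.594,0,0,0,0],[0.251,-0.594,0,0,0,0],[0.251,-0.594,0,0,0,0]],
])

```text
clock: 17.27
eef_pos: [0.5953, 0.0572, 0.2326]
tool_rot: [-0.36, 0.933, 0.001, -0.001]
ft_force: [0.3, -0.7, -4.7]
grip_width: 0.0236
```

Request:
send_rows([
  [[0.251,-0.594,0,0,0,0.5],[0.251,-0.594,0,0,0,0.7],[0,0,0,0,0,0.8],[0,0,0,0,0,0.8],[0,0,0,0,0,0.8],[0,0,0,0,0,0.8],[0,0,0,0,0,0.784],[0,0,0,0,0,0]],
])

```text
clock: 18.27
eef_pos: [0.6139, -0.0035, 0.2326]
tool_rot: [0.083, 0.997, 0.0, -0.001]
ft_force: [-1.0, -0.1, -5.0]
grip_width: 0.0243
```

```bash
python3 -c "
from h import *
delta(saw(.610,.101,.168),170.35)
wsnap('w6.png')"
```

```text
t 18.27 p [ 0.6139 -0.0035  0.2326] saw [0.6058 0.0995 0.2326] yawx 170.48 tilt 0.17 F [-1.   -0.06 -5.01] Fsaw [-0.97 -0.22 -5.01] w 0.0243 q6 [-0.01  0.48  0.33  1.43  0.    0.16]
tool units xyz [-0.089  0.03   1.293] az units 0.013
```

View pics/w6.png

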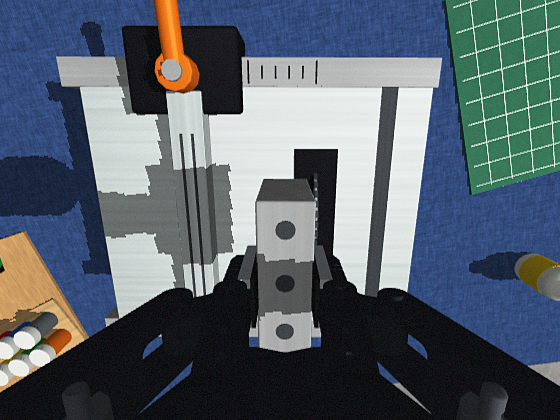

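```bash
python3 -c "
from h import *
c=dict(np.load('pics/w6.npz'))
for n,u,v,z in [('insL',294.5,150,.13),('insR',337.5,150,.13),('blade_near',317.5,176,.14),('blade',316.5,205,.148),('blkTopL',256,205,.248),('blkTopR',313.5,205,.248),('blkBotL',264,180,.198),('blkBotR',307,180,.198),('blkTopnearL',257,203,.248),('fenceinTop',204,100,.15),('fenceoutTop',166,100,.15),('pivot',172,71,.172),('tabFrontR',441,87,.13)]:
  print(n,tosaw(ray(c,u,v,z)).round(4))
a=cv2.imread('pics/w6.png');cv2.imwrite('pics/w6c.png',cv2.resize(a[140:300,230:360],None,fx=4.5,fy=3.7,interpolation=cv2.INTER_CUBIC))
"
```

```text
insL [0.5572 0.1073 0.13  ]
insR [0.5571 0.1405 0.13  ]
blade_near [0.5757 0.1246 0.14  ]
blade [0.5962 0.1237 0.148 ]
blkTopL [0.5684 0.0879 0.248 ]
blkTopR [0.5684 0.1114 0.248 ]
blkBotL [0.5677 0.088  0.198 ]
blkBotR [0.5676 0.1123 0.198 ]
blkTopnearL [0.5676 0.0884 0.248 ]
fenceinTop [0.5221 0.0451 0.15  ]
fenceoutTop [0.5222 0.0194 0.15  ]
pivot [0.5073 0.0328 0.172 ]
tabFrontR [0.5116 0.2139 0.13  ]
```

View pics/w6c.png

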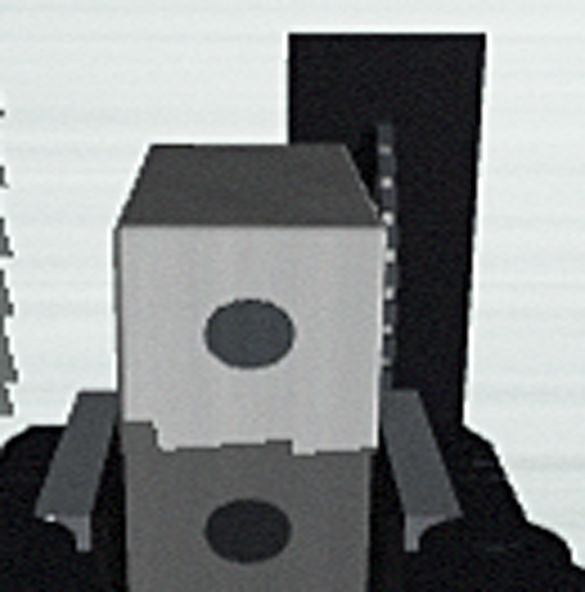

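The block is held straight and about 10 mm right of the blade (blade at column 317). I'll lower it to just above the table, then approach the blade.

Request:
send_rows([
  [[-0.089,0,0.25,0,0,0],[0,0,0.35,0,0,0],[0,0,0.35,0,0,0],[0,0,0.2,0,0,0],[0,0,0.13,0,0,0],[0,0.06,0,0,0,0],[0,0.06,0,0,0,0]],
])

```text
clock: 19.2
eef_pos: [0.6208, 0.0017, 0.1704]
tool_rot: [0.084, 0.996, 0.0, 0.001]
ft_force: [0.0, 0.3, -5.4]
grip_width: 0.0239
```

```bash
python3 -c "
from h import *
st()"
```

```text
t 19.2 p [0.6208 0.0017 0.1704] saw [0.6117 0.1058 0.1704] yawx 170.38 tilt 0.1 F [ 0.04  0.26 -5.39] Fsaw [-0.    0.27 -5.39] w 0.0239 q6 [0.   0.51 0.23 1.28 0.   0.17]
```

Request:
send_rows([
  [[0,0.02,0,0,0,0],[0,0.02,0,0,0,0],[0,0,0.04,0,0,0]],
])

```text
clock: 19.58
eef_pos: [0.6209, 0.0036, 0.168]
tool_rot: [0.084, 0.996, 0.0, 0.001]
ft_force: [-0.4, -0.3, -6.6]
grip_width: 0.0238
```

Request:
send_rows([
  [[0,0.015,0,0,0,0],[0,0.015,0,0,0,0]],
])

```text
clock: 19.82
eef_pos: [0.6208, 0.0049, 0.1675]
tool_rot: [0.084, 0.996, 0.0, 0.0]
ft_force: [0.2, -0.1, -5.2]
grip_width: 0.0239
```

```bash
python3 -c "
from h import *
st()"
```

```text
t 19.82 p [0.6208 0.0049 0.1675] saw [0.6112 0.1089 0.1675] yawx 170.36 tilt 0.01 F [ 0.16 -0.12 -5.18] Fsaw [ 0.18 -0.09 -5.18] w 0.0239 q6 [0.01 0.52 0.22 1.28 0.   0.18]
```

Request:
send_rows([
  [[0,0.015,0,0,0,0],[0,0,0,0,0,0]],
])

```text
clock: 20.08
eef_pos: [0.621, 0.0057, 0.1677]
tool_rot: [0.084, 0.996, 0.0, 0.0]
ft_force: [-0.4, -0.3, -5.7]
grip_width: 0.0238
```

Request:
send_rows([
  [[0,0.015,0,0,0,0],[0,0,0,0,0,0]],
])

```text
clock: 20.32
eef_pos: [0.6211, 0.0059, 0.1677]
tool_rot: [0.084, 0.996, -0.0, 0.0]
ft_force: [-1.0, -2.3, -5.4]
grip_width: 0.0235
```

```bash
python3 -c "
from h import *
st()
wsnap('w7.png')
snap('scene','s7.png')
a=cv2.imread('pics/s7.png');cv2.imwrite('pics/s7c.png',cv2.resize(a[165:330,195:405],None,fx=3.5,fy=3.5,interpolation=cv2.INTER_CUBIC))
a=cv2.imread('pics/w7.png');cv2.imwrite('pics/w7c.png',cv2.resize(a[140:300,230:360],None,fx=4.5,fy=3.7,interpolation=cv2.INTER_CUBIC))"
```

```text
t 20.32 p [0.6211 0.0059 0.1677] saw [0.6113 0.1099 0.1677] yawx 170.35 tilt 0.05 F [-1.03 -2.27 -5.44] Fsaw [-0.63 -2.41 -5.44] w 0.0235 q6 [ 0.01  0.52  0.23  1.28 -0.    0.18]
```

View pics/w7c.png

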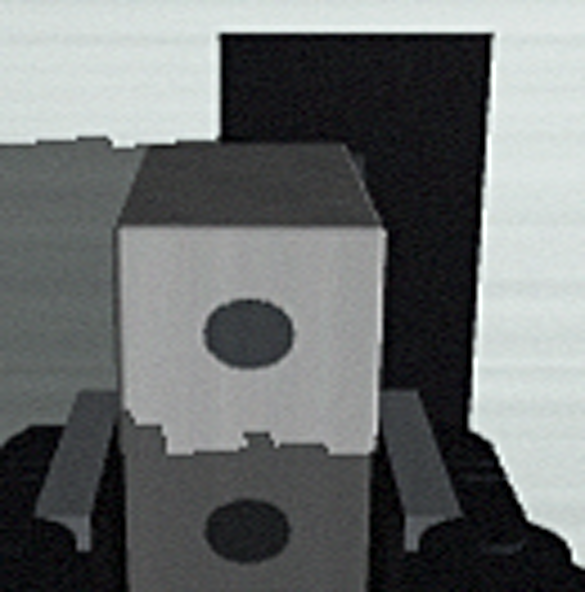

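View pics/s7c.png

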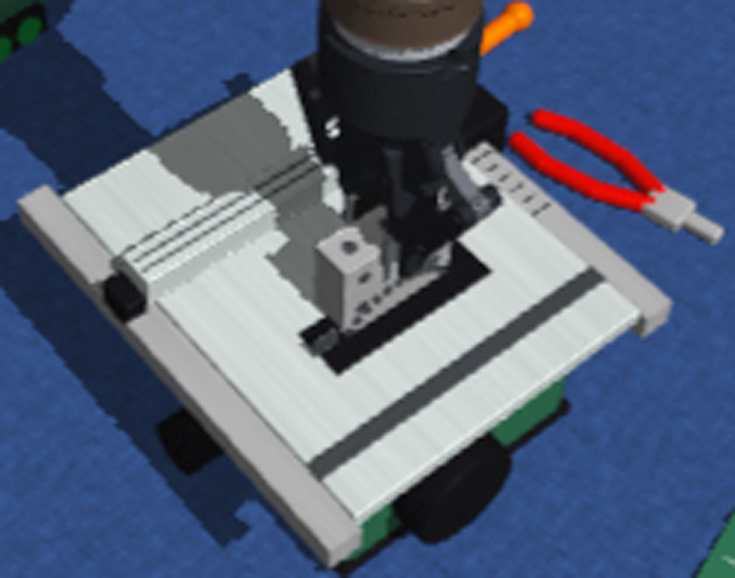

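It touches the blade with 2.4 N at y_s = 0.110, as predicted. I'll ease off 0.4 mm and lower until it stands.

Request:
send_rows([
  [[0,-0.01,0.02,0,0,0],[0,0,0.02,0,0,0],[0,0,0,0,0,0]],
])

```text
clock: 20.8
eef_pos: [0.6211, 0.0058, 0.1656]
tool_rot: [0.084, 0.996, 0.0, 0.0]
ft_force: [-0.3, -3.0, -4.5]
grip_width: 0.0238
```

Request:
send_rows([
  [[0,0,0.02,0,0,0],[0,0,0,0,0,0]],
])

```text
clock: 21.05
eef_pos: [0.621, 0.0058, 0.1648]
tool_rot: [0.084, 0.996, 0.0, 0.0]
ft_force: [-0.7, -2.6, -2.6]
grip_width: 0.0237
```

```bash
python3 -c "
from h import *
st()"
```

```text
t 21.05 p [0.621  0.0058 0.1648] saw [0.6113 0.1099 0.1648] yawx 170.37 tilt 0.03 F [-0.7  -2.6  -2.57] Fsaw [-0.25 -2.68 -2.57] w 0.0237 q6 [0.01 0.52 0.22 1.27 0.   0.18]
```

Request:
send_rows([
  [[0,-0.012,0.01,0,0,0],[0,0,0,0,0,0]],
])

```text
clock: 21.3
eef_pos: [0.621, 0.0058, 0.1648]
tool_rot: [0.084, 0.996, 0.001, 0.0]
ft_force: [-2.6, -0.6, 0.8]
grip_width: 0.0241
```

```bash
python3 -c "
from h import *
st()"
```

```text
t 21.3 p [0.621  0.0058 0.1648] saw [0.6113 0.1098 0.1648] yawx 170.38 tilt 0.09 F [-2.63 -0.62  0.78] Fsaw [-2.49 -1.06  0.78] w 0.0241 q6 [0.01 0.52 0.22 1.27 0.   0.18]
```

Request:
send_rows([
  [[0,0,0,0,0,0],[0,0,0,0,0,0],[0,0,0,0,0,0],[0,0,0,0,0,0]],
], grip=0.4)

```text
clock: 21.8
eef_pos: [0.6211, 0.0054, 0.1642]
tool_rot: [0.084, 0.996, 0.0, 0.0]
ft_force: [-0.3, 0.6, 0.1]
grip_width: 0.0514
```

```bash
python3 -c "
from h import *
st()"
```

```text
t 21.8 p [0.6211 0.0054 0.1642] saw [0.6114 0.1094 0.1642] yawx 170.37 tilt 0.04 F [-0.26  0.57  0.07] Fsaw [-0.35  0.51  0.07] w 0.0514 q6 [0.01 0.52 0.22 1.27 0.   0.18]
```

Released: the block stands at the blade. Now I'll go to the fence's outer side with the fingers closed.

Request:
send_rows([
  [[0,0,-0.3,0,0,0],[0,0,-0.5,0,0,0],[0,0,-0.5,0,0,0],[0,-0.5,-0.1,0,0,0],[0,-0.5,0,0,0,0],[0,-0.5,0,0,0,0],[0,-0.5,0,0,0,0],[0.2,-0.45,0,0,0,0]],
])

```text
clock: 22.8
eef_pos: [0.5907, -0.1149, 0.235]
tool_rot: [0.084, 0.996, 0.0, 0.001]
ft_force: [0.1, 0.3, 0.7]
grip_width: 0.0514
```

Request:
send_rows([
  [[0,0,0,0,0,0],[0,0,0,0,0,0],[0,0,0,0,0,0]],
], grip=1.0)

```text
clock: 23.18
eef_pos: [0.5907, -0.1131, 0.2343]
tool_rot: [0.083, 0.997, 0.0, 0.0]
ft_force: [-0.4, -0.3, 0.4]
grip_width: 0.0004
```

```bash
python3 -c "
from h import *
delta(saw(.6,-.010,.147),170.35)
wsnap('w8.png')
snap('scene','s8.png')
a=cv2.imread('pics/s8.png');cv2.imwrite('pics/s8c.png',cv2.resize(a[165:330,195:405],None,fx=3.5,fy=3.5,interpolation=cv2.INTER_CUBIC))"
```

```text
t 23.18 p [ 0.5907 -0.1131  0.2343] saw [ 0.6013 -0.0124  0.2343] yawx 170.43 tilt 0.04 F [-0.42 -0.25  0.36] Fsaw [-0.37 -0.32  0.36] w 0.0004 q6 [-0.19  0.45  0.29  1.41  0.   -0.02]
tool units xyz [0.027 0.048 1.745] az units 0.008
```

View pics/w8.png

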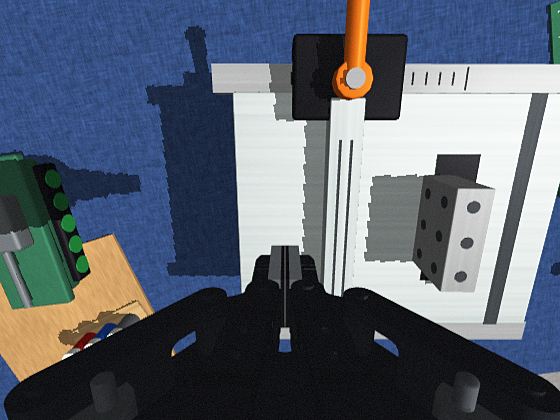

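View pics/s8c.png

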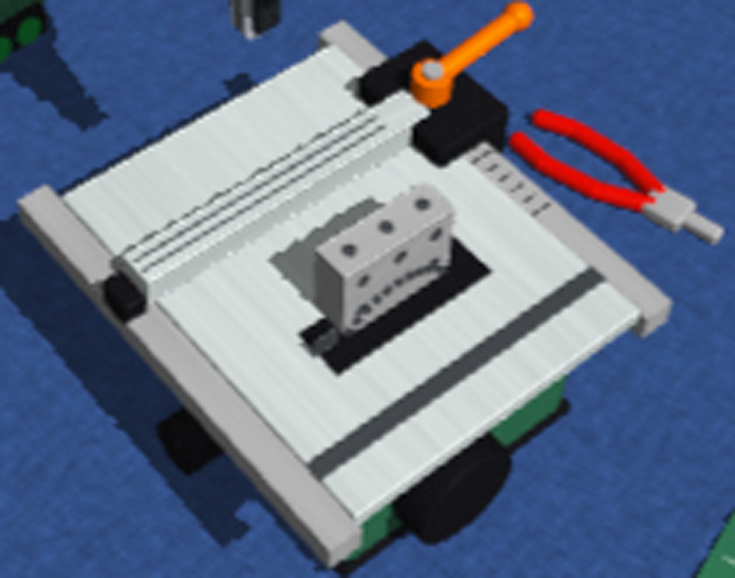

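The block stands upright against the blade. The fence is clear to its right, and the closed fingers (column 285) are outside the fence. I'll descend and push.

Request:
send_rows([
  [[0,0,0.35,0,0,0],[0,0,0.4,0,0,0],[0,0,0.4,0,0,0],[0,0,0.3,0,0,0],[0,0,0.2,0,0,0],[0,0,0.1,0,0,0],[0,0.05,0,0,0,0],[0,0.05,0,0,0,0]],
])

```text
clock: 24.28
eef_pos: [0.5919, -0.1087, 0.1473]
tool_rot: [0.084, 0.996, 0.0, 0.001]
ft_force: [0.8, 0.5, 0.2]
grip_width: 0.0001
```

```bash
python3 -c "
from h import *
st()"
```

```text
t 24.27 p [ 0.5919 -0.1087  0.1473] saw [ 0.6017 -0.008   0.1473] yawx 170.37 tilt 0.09 F [0.81 0.55 0.2 ] Fsaw [0.7  0.67 0.2 ] w 0.0001 q6 [-0.18  0.49  0.13  1.21  0.   -0.01]
```

Request:
send_rows([
  [[0,0.05,0,0,0,0],[0,0.05,0,0,0,0],[0,0.05,0,0,0,0],[0,0.05,0,0,0,0],[0,0.05,0,0,0,0],[0,0.05,0,0,0,0]],
])

```text
clock: 25.02
eef_pos: [0.5938, -0.0946, 0.1466]
tool_rot: [0.084, 0.996, -0.001, 0.0]
ft_force: [-0.6, -3.2, 0.4]
grip_width: -0.0003
```

```bash
python3 -c "
from h import *
st()"
```

```text
t 25.02 p [ 0.5938 -0.0946  0.1466] saw [0.6013 0.0063 0.1466] yawx 170.35 tilt 0.08 F [-0.57 -3.19  0.39] Fsaw [-0.03 -3.24  0.39] w -0.0003 q6 [-0.16  0.49  0.13  1.21 -0.    0.01]
```

Request:
send_rows([
  [[0,0.08,0,0,0,0],[0,0.08,0,0,0,0],[0,0.08,0,0,0,0],[0,0.08,0,0,0,0],[0,0.08,0,0,0,0],[0,0.08,0,0,0,0],[0,0.08,0,0,0,0],[0,0.08,0,0,0,0]],
])

```text
clock: 26.02
eef_pos: [0.5993, -0.0622, 0.1466]
tool_rot: [0.084, 0.996, 0.0, 0.0]
ft_force: [-0.3, -2.6, -0.7]
grip_width: -0.0002
```

```bash
python3 -c "
from h import *
st()
c=snap('top','t9.png')
a=cv2.imread('pics/t9.png');cv2.imwrite('pics/t9c.png',cv2.resize(a[120:255,190:340],None,fx=5,fy=4.4,interpolation=cv2.INTER_CUBIC))
c=snap('scene','s9.png')
a=cv2.imread('pics/s9.png');cv2.imwrite('pics/s9c.png',cv2.resize(a[165:330,195:405],None,fx=3.5,fy=3.5,interpolation=cv2.INTER_CUBIC))"
```

```text
t 26.02 p [ 0.5993 -0.0622  0.1466] saw [0.6013 0.0391 0.1466] yawx 170.37 tilt 0.02 F [-0.32 -2.64 -0.72] Fsaw [ 0.13 -2.65 -0.72] w -0.0002 q6 [-0.1   0.49  0.13  1.21  0.    0.06]
```

View pics/s9c.png

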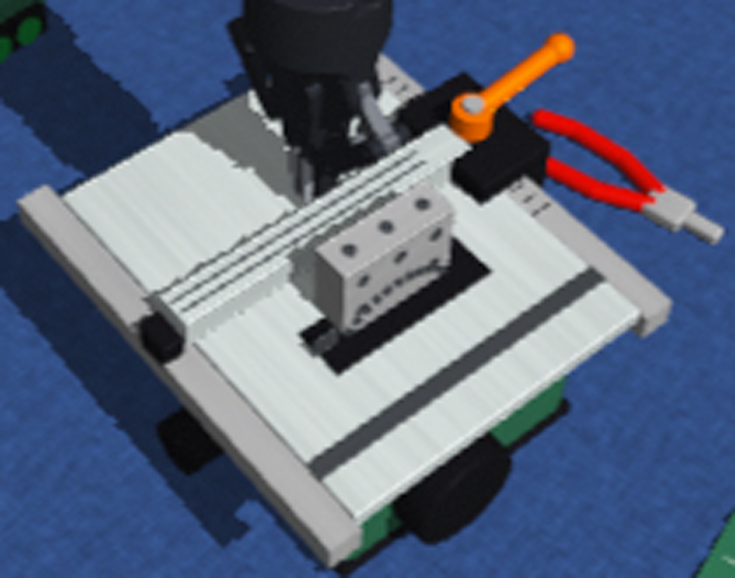

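The fence slides with 2.6 N and has about 20 mm to go.

Request:
send_rows([
  [[0,0.06,0,0,0,0],[0,0.06,0,0,0,0],[0,0.06,0,0,0,0],[0,0.06,0,0,0,0],[0,0,0,0,0,0]],
])

```text
clock: 26.75
eef_pos: [0.6014, -0.0501, 0.1466]
tool_rot: [0.084, 0.996, 0.0, 0.0]
ft_force: [0.0, -1.9, -0.1]
grip_width: -0.0005
```

```bash
python3 -c "
from h import *
st()
c=snap('top','t10.png')
a=cv2.imread('pics/t10.png');cv2.imwrite('pics/t10c.png',cv2.resize(a[120:255,190:340],None,fx=5,fy=4.4,interpolation=cv2.INTER_CUBIC))
c=snap('scene','s10.png')
a=cv2.imread('pics/s10.png');cv2.imwrite('pics/s10c.png',cv2.resize(a[200:285,215:345],None,fx=6,fy=6,interpolation=cv2.INTER_CUBIC))"
```

```text
t 26.75 p [ 0.6014 -0.0501  0.1466] saw [0.6013 0.0514 0.1466] yawx 170.4 tilt 0.06 F [ 0.04 -1.93 -0.14] Fsaw [ 0.36 -1.9  -0.14] w -0.0005 q6 [-0.08  0.5   0.13  1.21  0.    0.08]
```

View pics/s10c.png

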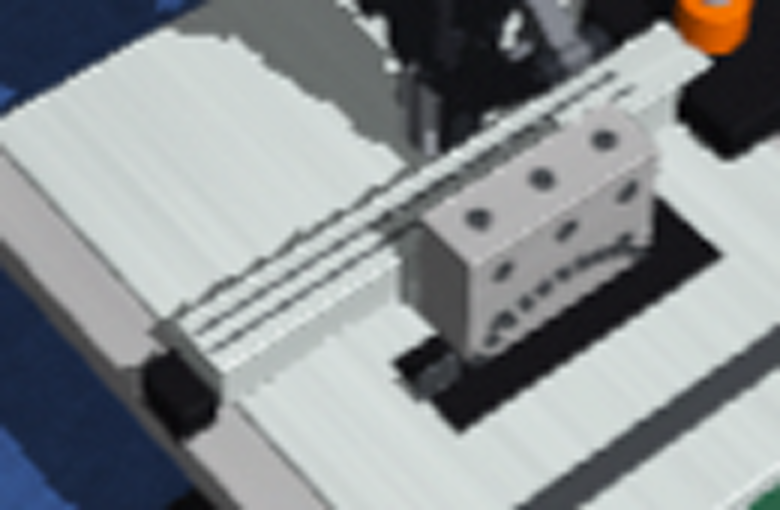

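A few millimetres are left. I'll continue in 1 mm rows and watch the force.

Request:
send_rows([
  [[0,0.02,0,0,0,0],[0,0.02,0,0,0,0],[0,0.02,0,0,0,0]],
])

```text
clock: 27.22
eef_pos: [0.6018, -0.0478, 0.1466]
tool_rot: [0.084, 0.996, 0.0, 0.0]
ft_force: [-0.8, -2.6, 0.0]
grip_width: 0.0001
```

Request:
send_rows([
  [[0,0.02,0,0,0,0],[0,0.02,0,0,0,0]],
])

```text
clock: 27.48
eef_pos: [0.6021, -0.0457, 0.1466]
tool_rot: [0.084, 0.996, 0.0, 0.0]
ft_force: [0.8, -2.8, 0.2]
grip_width: -0.0001
```

```bash
python3 -c "
from h import *
st()"
```

```text
t 27.48 p [ 0.6021 -0.0457  0.1466] saw [0.6013 0.0558 0.1466] yawx 170.37 tilt 0.02 F [ 0.78 -2.85  0.18] Fsaw [ 1.25 -2.67  0.18] w -0.0001 q6 [-0.08  0.5   0.13  1.21  0.    0.09]
```

Request:
send_rows([
  [[0,0.02,0,0,0,0],[0,0.02,0,0,0,0]],
])

```text
clock: 27.72
eef_pos: [0.6025, -0.0437, 0.1466]
tool_rot: [0.084, 0.996, 0.0, 0.0]
ft_force: [-0.9, -2.3, -0.7]
grip_width: 0.0005
```

Request:
send_rows([
  [[0,0.015,0,0,0,0],[0,0,0,0,0,0]],
])

```text
clock: 27.98
eef_pos: [0.6026, -0.0429, 0.1466]
tool_rot: [0.084, 0.996, 0.0, 0.0]
ft_force: [-0.6, -1.1, -0.8]
grip_width: -0.0
```

```bash
python3 -c "
from h import *
st()"
```

```text
t 27.98 p [ 0.6026 -0.0429  0.1466] saw [0.6013 0.0588 0.1466] yawx 170.38 tilt 0.03 F [-0.63 -1.08 -0.77] Fsaw [-0.44 -1.17 -0.77] w -0.0 q6 [-0.07  0.5   0.14  1.21  0.    0.1 ]
```

Request:
send_rows([
  [[0,0.015,0,0,0,0],[0,0,0,0,0,0]],
])

```text
clock: 28.22
eef_pos: [0.6027, -0.0422, 0.1466]
tool_rot: [0.084, 0.996, 0.0, 0.0]
ft_force: [-0.1, -2.3, 0.5]
grip_width: -0.0003
```

Request:
send_rows([
  [[0,0.015,0,0,0,0],[0,0,0,0,0,0]],
])

```text
clock: 28.48
eef_pos: [0.6028, -0.0419, 0.1466]
tool_rot: [0.084, 0.996, -0.0, 0.0]
ft_force: [-0.1, -3.8, -0.0]
grip_width: -0.0002
```

```bash
python3 -c "
from h import *
st()
c=snap('scene','s11.png')
a=cv2.imread('pics/s11.png');cv2.imwrite('pics/s11c.png',cv2.resize(a[200:285,215:345],None,fx=6,fy=6,interpolation=cv2.INTER_CUBIC))"
```

```text
t 28.48 p [ 0.6028 -0.0419  0.1466] saw [0.6013 0.0597 0.1466] yawx 170.35 tilt 0.03 F [-0.15 -3.85 -0.03] Fsaw [ 0.5  -3.82 -0.03] w -0.0002 q6 [-0.07  0.5   0.14  1.21 -0.    0.1 ]
```

View pics/s11c.png

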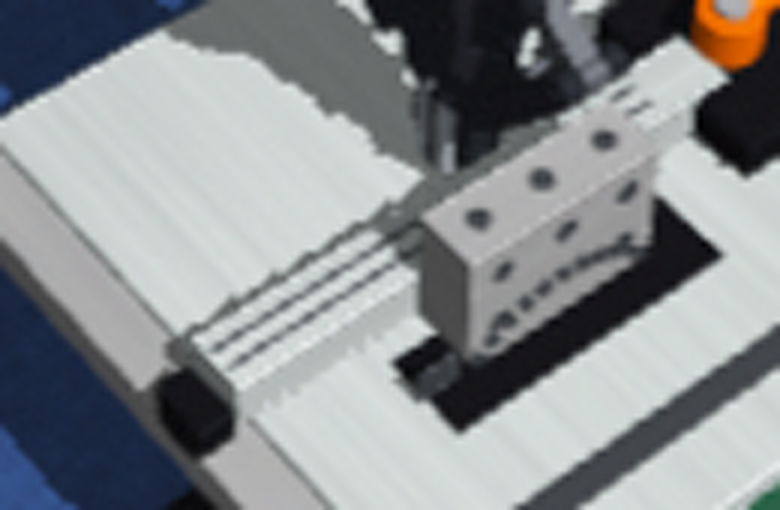

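The fence face meets the block at the expected position. I'll push a little more to make sure it's nipped.

Request:
send_rows([
  [[0,0.015,0,0,0,0],[0,0,0,0,0,0]],
])

```text
clock: 28.78
eef_pos: [0.6028, -0.0415, 0.1466]
tool_rot: [0.084, 0.996, -0.001, 0.0]
ft_force: [-0.8, -5.7, -0.1]
grip_width: -0.0001
```

Request:
send_rows([
  [[0,0.015,0,0,0,0],[0,0,0,0,0,0]],
])

```text
clock: 29.02
eef_pos: [0.6029, -0.0414, 0.1466]
tool_rot: [0.084, 0.996, -0.001, 0.0]
ft_force: [-1.1, -6.3, -0.1]
grip_width: 0.0003
```

```bash
python3 -c "
from h import *
st()"
```

```text
t 29.02 p [ 0.6029 -0.0414  0.1466] saw [0.6013 0.0603 0.1466] yawx 170.32 tilt 0.13 F [-1.11 -6.27 -0.09] Fsaw [-0.04 -6.37 -0.09] w 0.0003 q6 [-0.07  0.5   0.14  1.21 -0.    0.1 ]
```

That gives about 6.4 N total against roughly 2.6 N of sliding friction, a light nip. I'll retract and go to the lever.

Request:
send_rows([
  [[0,-0.1,0,0,0,0],[0,-0.2,0,0,0,0],[0,0,-0.5,0,0,0],[0,0,-0.7,0,0,0],[0,0,-0.57,0,0,0],[0.6,0.16,0,0,0,0],[0.6,0.16,0,0,0,0],[0.6,0.16,0,0,0,0]],
])

```text
clock: 30.02
eef_pos: [0.515, -0.0156, 0.2352]
tool_rot: [0.084, 0.996, 0.001, 0.0]
ft_force: [-0.1, 0.8, 0.1]
grip_width: -0.0002
```

Request:
send_rows([
  [[0.6,0.16,0,0,0,0],[0.58,0.16,0,0,0,0],[0,0,0,0,0,0]],
], grip=0.6)

```text
clock: 30.4
eef_pos: [0.4588, 0.0103, 0.2356]
tool_rot: [0.083, 0.997, 0.001, 0.0]
ft_force: [0.4, -0.9, -0.2]
grip_width: 0.034
```

```bash
python3 -c "
from h import *
delta(saw(.453,.0855,.162),169.2)
wsnap('w12.png')
c=snap('scene','s12.png')
a=cv2.imread('pics/s12.png');cv2.imwrite('pics/s12c.png',cv2.resize(a[165:330,195:405],None,fx=3.5,fy=3.5,interpolation=cv2.INTER_CUBIC))"
```

```text
t 30.4 p [0.4588 0.0103 0.2356] saw [0.4505 0.0871 0.2356] yawx 170.46 tilt 0.08 F [ 0.42 -0.94 -0.18] Fsaw [ 0.57 -0.85 -0.18] w 0.034 q6 [ 0.02  0.16 -0.11  1.3   0.    0.19]
tool units xyz [-0.049 -0.034  1.471] az units 0.126
```

View pics/w12.png

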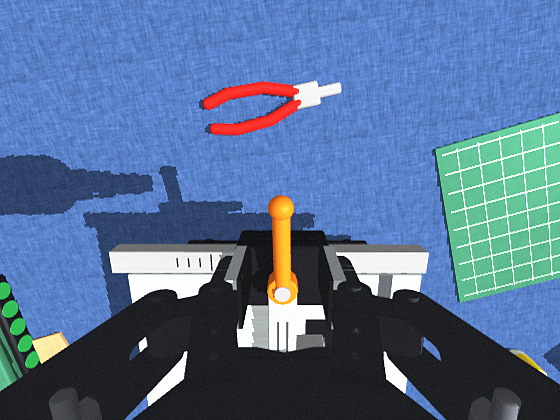

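View pics/s12c.png

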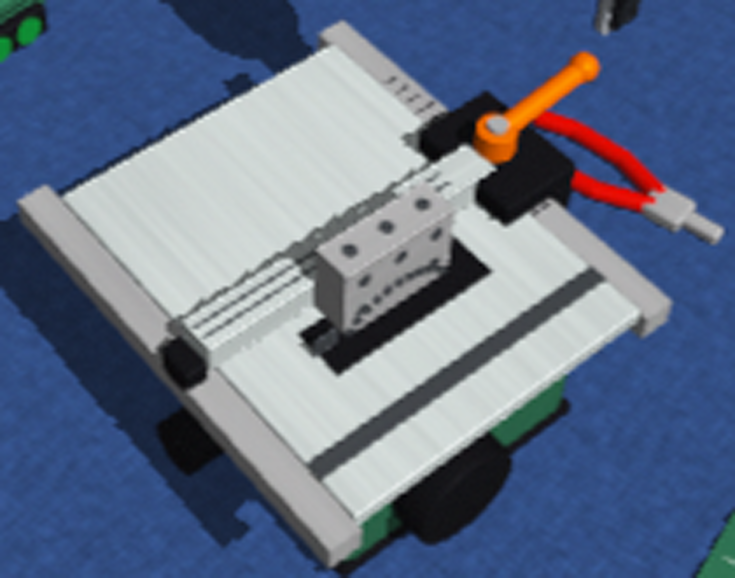

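```bash
python3 -c "
from h import *
c=dict(np.load('pics/w12.npz'))
p=ray(c,283,294,.172);b=ray(c,280.5,205,.168)
print(tosaw(p),tosaw(b),np.linalg.norm((b-p)[:2]),np.degrees(np.arctan2((b-p)[1],(b-p)[0])))
"
```

```text
[0.50380596 0.08634537 0.172     ] [0.4364756  0.08456581 0.168     ] 0.06735387293692414 171.86398774034188
```

The lever is at 1.6, fully loose, with the pivot at saw (.504, .086). I'll straddle it and swing it clockwise to clamp.

Request:
send_rows([
  [[0,-0.035,0.25,0,0,0],[0,0,0.35,0,0,0],[0,0,0.35,0,0,0],[0,0,0.35,0,0,0],[0,0,0.17,0,0,0],[0,0,0,0,0,0]],
])

```text
clock: 31.25
eef_pos: [0.4597, 0.0075, 0.1606]
tool_rot: [0.084, 0.996, 0.0, -0.001]
ft_force: [0.8, 0.1, 0.3]
grip_width: 0.0342
```

Request:
send_rows([
  [[0,0,0,0,0,0],[0,0,0,0,0,0],[-0.004,0.096,0,0,0,0.5],[-0.004,0.096,0,0,0,0.5],[-0.004,0.096,0,0,0,0.5],[-0.004,0.096,0,0,0,0.5]],
], grip=0.75)

```text
clock: 32.0
eef_pos: [0.4666, 0.0254, 0.1621]
tool_rot: [0.257, 0.966, -0.0, 0.001]
ft_force: [-0.7, -2.4, -0.2]
grip_width: 0.021
```

```bash
python3 -c "
from h import *
st()"
```

```text
t 32.0 p [0.4666 0.0254 0.1621] saw [0.4558 0.1032 0.1621] yawx 150.19 tilt 0.09 F [-0.75 -2.39 -0.24] Fsaw [-0.34 -2.48 -0.24] w 0.021 q6 [ 0.06  0.23 -0.22  1.12 -0.    0.58]
```

Request:
send_rows([
  [[-0.004,0.096,0,0,0,0.5],[-0.004,0.096,0,0,0,0.5],[-0.004,0.096,0,0,0,0.5],[-0.004,0.096,0,0,0,0.5]],
])

```text
clock: 32.5
eef_pos: [0.4786, 0.0402, 0.1621]
tool_rot: [0.421, 0.907, -0.0, 0.0]
ft_force: [-1.7, -1.6, 0.7]
grip_width: 0.0213
```

```bash
python3 -c "
from h import *
st()
c=snap('scene','s13.png')
a=cv2.imread('pics/s13.png');cv2.imwrite('pics/s13c.png',cv2.resize(a[165:330,195:405],None,fx=3.5,fy=3.5,interpolation=cv2.INTER_CUBIC))"
```

```text
t 32.5 p [0.4786 0.0402 0.1621] saw [0.4651 0.1198 0.1621] yawx 130.2 tilt 0.06 F [-1.71 -1.6   0.67] Fsaw [-1.42 -1.86  0.67] w 0.0213 q6 [ 0.08  0.25 -0.19  1.13 -0.    0.95]
```

View pics/s13c.png

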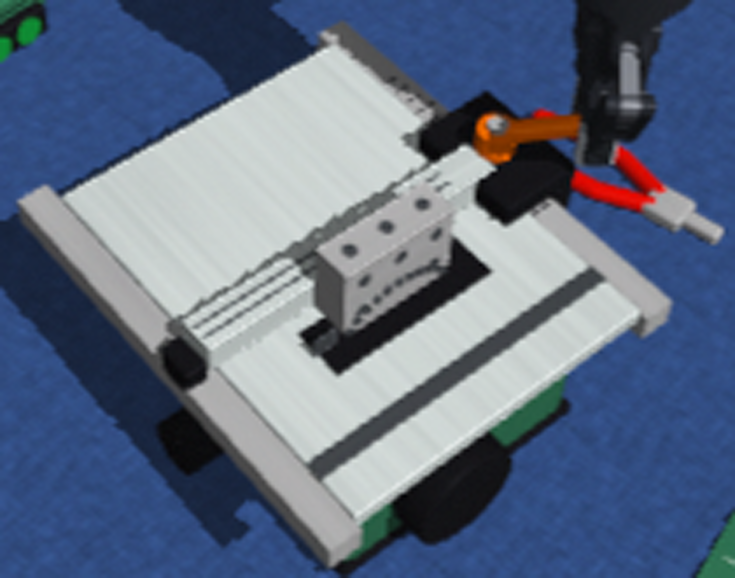

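Request:
send_rows([
  [[-0.004,0.096,0,0,0,0.5],[-0.004,0.096,0,0,0,0.5],[-0.004,0.096,0,0,0,0.5],[-0.004,0.096,0,0,0,0.5],[-0.004,0.096,0,0,0,0.5],[-0.004,0.096,0,0,0,0.5],[-0.004,0.096,0,0,0,0.5],[-0.004,0.096,0,0,0,0.5]],
])

```text
clock: 33.55
eef_pos: [0.5136, 0.0533, 0.162]
tool_rot: [0.705, 0.709, -0.0, 0.0]
ft_force: [-2.1, -2.8, 2.1]
grip_width: 0.0212
```

```bash
python3 -c "
from h import *
st()"
```

```text
t 33.55 p [0.5136 0.0533 0.162 ] saw [0.4974 0.1386 0.162 ] yawx 90.27 tilt 0.04 F [-2.07 -2.78  2.1 ] Fsaw [-1.57 -3.09  2.1 ] w 0.0212 q6 [ 0.1   0.32 -0.09  1.16 -0.    1.67]
```

Request:
send_rows([
  [[-0.004,0.096,0,0,0,0.5],[-0.004,0.096,0,0,0,0.5],[0,0.06,0,0,0,0],[0,0,0,0,0,0]],
])

```text
clock: 34.05
eef_pos: [0.5257, 0.0524, 0.1617]
tool_rot: [0.763, 0.646, -0.0, -0.0]
ft_force: [-3.8, -0.9, 2.8]
grip_width: 0.0218
```

```bash
python3 -c "
from h import *
st()
wsnap('w14.png')"
```

```text
t 34.05 p [0.5257 0.0524 0.1617] saw [0.5095 0.1398 0.1617] yawx 80.47 tilt 0.07 F [-3.85 -0.88  2.76] Fsaw [-3.64 -1.52  2.76] w 0.0218 q6 [ 0.1   0.34 -0.06  1.17  0.    1.84]
```

View pics/w14.png

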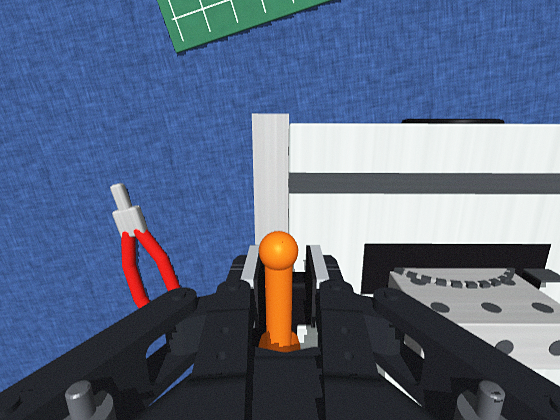

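The lever points nearly straight left (ball at 278,250), but the stop isn't reached in force yet. I'll push on gently.

Request:
send_rows([
  [[0,0.03,0,0,0,0],[0,0.03,0,0,0,0],[0,0,0,0,0,0]],
])

```text
clock: 34.48
eef_pos: [0.5263, 0.0523, 0.1614]
tool_rot: [0.763, 0.646, -0.002, -0.002]
ft_force: [-9.9, -0.9, 6.4]
grip_width: 0.0212
```

```bash
python3 -c "
from h import *
st()"
```

```text
t 34.48 p [0.5263 0.0523 0.1614] saw [0.5101 0.1398 0.1614] yawx 80.46 tilt 0.33 F [-9.88 -0.87  6.42] Fsaw [-9.6  -2.51  6.42] w 0.0212 q6 [ 0.1   0.35 -0.06  1.17  0.    1.84]
```

Request:
send_rows([
  [[0,0.03,0,0,0,0],[0,0,0,0,0,0]],
])

```text
clock: 34.72
eef_pos: [0.5266, 0.0522, 0.1612]
tool_rot: [0.763, 0.646, -0.003, -0.003]
ft_force: [-12.4, 0.6, 8.9]
grip_width: 0.0213
```

```bash
python3 -c "
from h import *
st()"
```

```text
t 34.73 p [0.5266 0.0522 0.1612] saw [0.5104 0.1398 0.1612] yawx 80.47 tilt 0.47 F [-12.38   0.58   8.91] Fsaw [-12.31  -1.5    8.91] w 0.0213 q6 [ 0.1   0.35 -0.05  1.18  0.    1.83]
```

At the stop: 12 N with almost no motion. I'll back off to the centre of the slack, open and rise.

Request:
send_rows([
  [[0,-0.07,0,0,0,0],[0,-0.05,0,0,0,0]],
])

```text
clock: 34.98
eef_pos: [0.5251, 0.0527, 0.1618]
tool_rot: [0.764, 0.646, 0.0, 0.0]
ft_force: [-1.3, -0.6, 0.4]
grip_width: 0.0213
```

Request:
send_rows([
  [[0,0,0,0,0,0],[0,0,0,0,0,0],[0,0,-0.2,0,0,0],[0,0,-0.5,0,0,0],[0,0,-0.5,0,0,0],[0,0,-0.3,0,0,0]],
], grip=0.6)

```text
clock: 35.72
eef_pos: [0.5259, 0.0528, 0.2386]
tool_rot: [0.764, 0.645, 0.001, 0.001]
ft_force: [0.1, 0.0, 0.9]
grip_width: 0.0338
```

```bash
python3 -c "
from h import *
st()
c=wsnap('w15.png')"
```

```text
t 35.73 p [0.5259 0.0528 0.2386] saw [0.5096 0.1402 0.2386] yawx 80.37 tilt 0.19 F [0.07 0.   0.87] Fsaw [0.07 0.02 0.87] w 0.0338 q6 [0.1  0.3  0.08 1.35 0.   1.84]
```

View pics/w15.png

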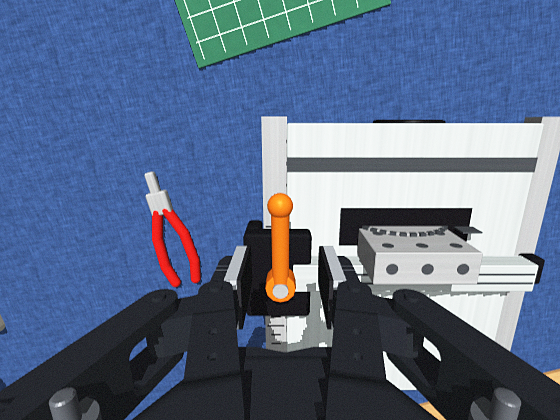

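The lever is at 0 (straight up the image, in line with the tool axis). Now back over the block.

Request:
send_rows([
  [[-0.152,0.509,0,0,0,0],[-0.152,0.509,0,0,0,0],[-0.152,0.509,0,0,0,0],[-0.152,0.509,0,0,0,0],[0,0,0,0,0,-0.9],[0,0,0,0,0,-0.9],[0,0,0,0,0,-0.9],[0,0,0,0,0,-0.9]],
], grip=0.4)

```text
clock: 36.78
eef_pos: [0.6201, 0.0057, 0.2358]
tool_rot: [0.525, 0.851, -0.0, -0.0]
ft_force: [-0.1, -0.6, 0.3]
grip_width: 0.0511
```

Request:
send_rows([
  [[0,0,0,0,0,-0.9],[0,0,0,0,0,-0.9],[0,0,0,0,0,-0.9],[0,0,0,0,0,-0.9],[0,0,0,0,0,-0.9],[0,0,0,0,0,-0.9],[0,0,0,0,0,0]],
])

```text
clock: 37.65
eef_pos: [0.62, 0.0057, 0.236]
tool_rot: [0.085, 0.996, 0.0, -0.0]
ft_force: [-0.3, 0.3, 0.8]
grip_width: 0.0513
```

```bash
python3 -c "
from h import *
delta(saw(.6114,.1100,.1648),170.35)
c=wsnap('w16.png')"
```

```text
t 37.65 p [0.62   0.0057 0.236 ] saw [0.6103 0.1096 0.236 ] yawx 170.26 tilt 0.05 F [-0.32  0.31  0.85] Fsaw [-0.37  0.25  0.85] w 0.0513 q6 [0.01 0.49 0.36 1.44 0.   0.18]
tool units xyz [-0.023  0.009  1.423] az units -0.009
```

View pics/w16.png

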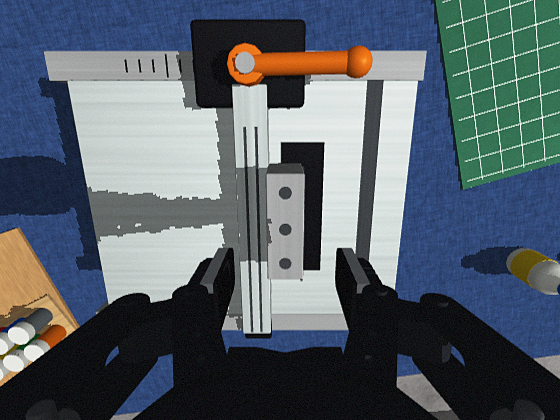

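```bash
python3 -c "
from h import *
c=dict(np.load('pics/w16.npz'))
for n,u,v,z in [('h1',285,193,.18),('h2',285,229.5,.18),('h3',285,263,.18),('L',267,230,.18),('R',303.5,230,.18),('fenceinTop',269.5,110,.15),('ball',358.5,61.5,.168),('piv',245,63,.172)]: print(n,tosaw(ray(c,u,v,z)).round(4))
b=c['color'];g=cv2.cvtColor(b,cv2.COLOR_RGB2GRAY)
for v in (193,229,263):
  r=g[v-6:v+7,272:299]; m=r<r.mean()-15; ys,xs=np.nonzero(m); print(v,xs.mean()+272,ys.mean()+v-6)
"
```

```text
h1 [0.5849 0.1101 0.18  ]
h2 [0.6099 0.1101 0.18  ]
h3 [0.6345 0.1101 0.18  ]
L [0.6102 0.0981 0.18  ]
R [0.6103 0.1224 0.18  ]
fenceinTop [0.533  0.0995 0.15  ]
ball [0.5055 0.1551 0.168 ]
piv [0.5069 0.0863 0.172 ]
193 284.9076923076923 192.5
229 284.89830508474574 229.16101694915255
263 284.68468468468467 263.1171171171171
```

The block centre is at y_s = .110, the same as at release, and the fence face is against it. I'll descend and grip.

Request:
send_rows([
  [[-0.023,0.008,0.25,0,0,0],[0,0,0.35,0,0,0],[0,0,0.35,0,0,0],[0,0,0.3,0,0,0],[0,0,0.15,0,0,0],[0,0,0,0,0,0]],
])

```text
clock: 38.45
eef_pos: [0.6211, 0.0059, 0.1659]
tool_rot: [0.084, 0.996, 0.0, -0.001]
ft_force: [0.7, -0.3, 0.1]
grip_width: 0.0514
```

```bash
python3 -c "
from h import *
st()"
```

```text
t 38.45 p [0.6211 0.0059 0.1659] saw [0.6113 0.11   0.1659] yawx 170.35 tilt 0.06 F [ 0.66 -0.27  0.09] Fsaw [ 0.7  -0.15  0.09] w 0.0514 q6 [0.01 0.52 0.22 1.28 0.   0.18]
```

Request:
send_rows([
  [[0,0,0,0,0,0],[0,0,0,0,0,0],[0,0,0,0,0,0],[0,0,0,0,0,0]],
], grip=1.0)

```text
clock: 38.95
eef_pos: [0.622, 0.0057, 0.1677]
tool_rot: [0.084, 0.996, 0.0, 0.001]
ft_force: [-0.1, -1.2, 5.7]
grip_width: 0.0239
```

```bash
python3 -c "
from h import *
st()"
```

```text
t 38.95 p [0.622  0.0057 0.1677] saw [0.6123 0.1098 0.1677] yawx 170.35 tilt 0.13 F [-0.13 -1.19  5.66] Fsaw [ 0.07 -1.2   5.66] w 0.0239 q6 [ 0.01  0.52  0.23  1.28 -0.    0.18]
```

Request:
send_rows([
  [[0,0,-0.06,0,0,0],[0,0,-0.1,0,0,0],[0,0,-0.15,0,0,0],[0,0,-0.2,0,0,0]],
])

```text
clock: 39.45
eef_pos: [0.6208, 0.0062, 0.1922]
tool_rot: [0.084, 0.996, 0.0, -0.001]
ft_force: [-0.1, 0.5, -5.4]
grip_width: 0.0233
```

```bash
python3 -c "
from h import *
st()"
```

```text
t 39.45 p [0.6208 0.0062 0.1922] saw [0.611  0.1102 0.1922] yawx 170.38 tilt 0.1 F [-0.14  0.47 -5.41] Fsaw [-0.21  0.44 -5.41] w 0.0233 q6 [0.01 0.51 0.27 1.34 0.   0.18]
```

Request:
send_rows([
  [[0,0,-0.35,0,0,0],[0,0,-0.35,0,0,0],[0,0,-0.25,0,0,0],[0,0,0,0,0,0]],
])

```text
clock: 39.95
eef_pos: [0.6222, 0.0061, 0.2416]
tool_rot: [0.084, 0.996, 0.0, 0.002]
ft_force: [0.4, 0.1, -5.0]
grip_width: 0.0239
```

```bash
python3 -c "
from h import *
o,R,p=st()
# target: mat back
delta([.5106,.3013,p[2]],170.35)
c=snap('scene','s17.png')
a=cv2.imread('pics/s17.png');cv2.imwrite('pics/s17c.png',cv2.resize(a[165:330,195:405],None,fx=3.5,fy=3.5,interpolation=cv2.INTER_CUBIC))
wsnap('w17.png')"
```

```text
t 39.95 p [0.6222 0.0061 0.2416] saw [0.6124 0.1103 0.2416] yawx 170.38 tilt 0.22 F [ 0.37  0.15 -5.03] Fsaw [ 0.34  0.2  -5.03] w 0.0239 q6 [0.01 0.49 0.37 1.45 0.   0.18]
t 39.95 p [0.6222 0.0061 0.2416] saw [0.6124 0.1103 0.2416] yawx 170.38 tilt 0.22 F [ 0.37  0.15 -5.03] Fsaw [ 0.34  0.2  -5.03] w 0.0239 q6 [0.01 0.49 0.37 1.45 0.   0.18]
tool units xyz [ 3.188  5.449 -0.006] az units 0.003
```

View pics/s17c.png

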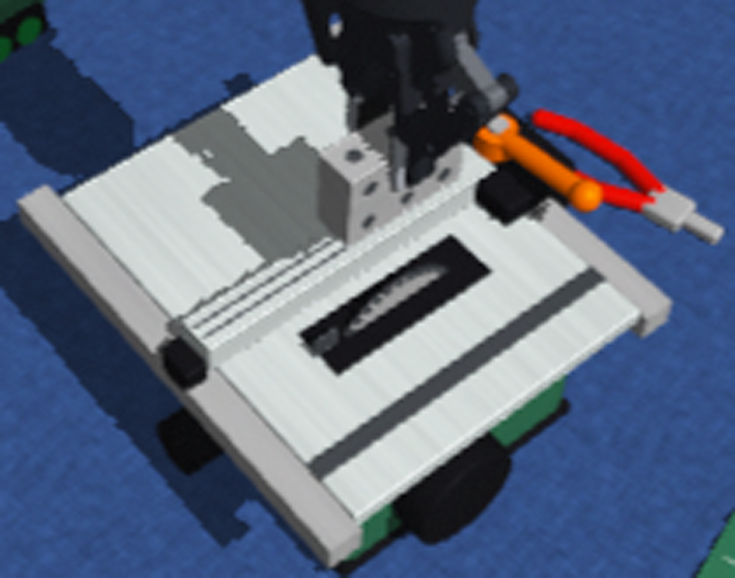

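View pics/w17.png

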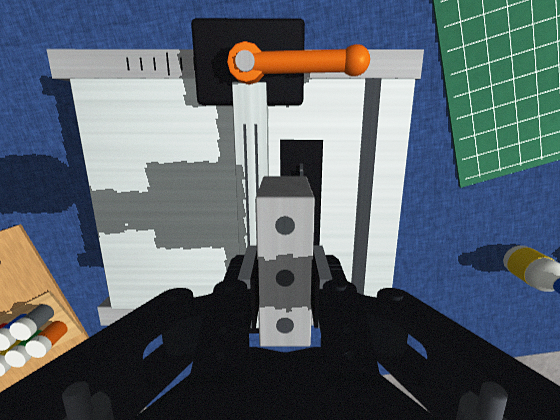

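The block is out, and the fence and lever are unchanged. Moving to the mat, near its centre.

Request:
send_rows([
  [[0.272,0.583,0,0,0,0],[0.272,0.583,0,0,0,0],[0.272,0.583,0,0,0,0],[0.272,0.583,0,0,0,0],[0.272,0.583,0,0,0,0],[0.272,0.583,0,0,0,0],[0.272,0.583,0,0,0,0],[0.272,0.583,0,0,0,0]],
])

```text
clock: 41.05
eef_pos: [0.5523, 0.2548, 0.2385]
tool_rot: [0.084, 0.996, -0.0, -0.001]
ft_force: [0.3, -0.9, -5.3]
grip_width: 0.0235
```

Request:
send_rows([
  [[0.272,0.583,0,0,0,0],[0,0,0.4,0,0,0],[0,0,0.6,0,0,0],[0,0,0.6,0,0,0],[0,0,0.6,0,0,0],[0,0,0.6,0,0,0],[0,0,0.5,0,0,0],[0,0,0.4,0,0,0]],
])

```text
clock: 42.05
eef_pos: [0.5434, 0.2844, 0.0522]
tool_rot: [0.084, 0.996, -0.001, -0.001]
ft_force: [-0.1, -0.4, -5.3]
grip_width: 0.0236
```

```bash
python3 -c "
from h import *
st()
wsnap('w18.png')"
```

```text
t 42.05 p [0.5434 0.2844 0.0522] saw [0.488  0.3715 0.0522] yawx 170.37 tilt 0.18 F [-0.08 -0.4  -5.27] Fsaw [-0.01 -0.41 -5.27] w 0.0236 q6 [0.48 0.6  0.04 1.02 0.   0.65]
```

View pics/w18.png

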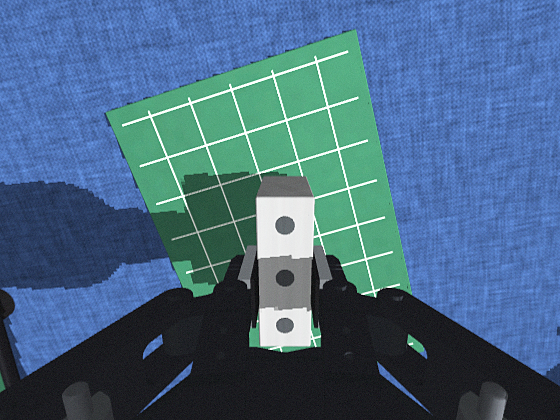

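The block is over the mat. I'll lower it gently.

Request:
send_rows([
  [[0,0,0.08,0,0,0],[0,0,0.06,0,0,0],[0,0,0.04,0,0,0],[0,0,0,0,0,0]],
])

```text
clock: 42.6
eef_pos: [0.5449, 0.2852, 0.0462]
tool_rot: [0.084, 0.996, 0.0, 0.0]
ft_force: [0.5, -0.5, -5.3]
grip_width: 0.0237
```

Request:
send_rows([
  [[0,0,0.02,0,0,0],[0,0,0.02,0,0,0],[0,0,0,0,0,0]],
])

```text
clock: 42.98
eef_pos: [0.5446, 0.285, 0.0436]
tool_rot: [0.084, 0.996, 0.0, 0.0]
ft_force: [-0.7, -0.6, -4.8]
grip_width: 0.0237
```

```bash
python3 -c "
from h import *
st()"
```

```text
t 42.98 p [0.5446 0.285  0.0436] saw [0.4891 0.3723 0.0436] yawx 170.37 tilt 0.01 F [-0.7  -0.56 -4.76] Fsaw [-0.59 -0.67 -4.76] w 0.0237 q6 [0.48 0.61 0.03 1.   0.   0.65]
```

Request:
send_rows([
  [[0,0,0.02,0,0,0],[0,0,0.02,0,0,0],[0,0,0,0,0,0]],
])

```text
clock: 43.35
eef_pos: [0.5446, 0.285, 0.0415]
tool_rot: [0.084, 0.996, 0.0, -0.0]
ft_force: [-0.0, -0.3, -5.1]
grip_width: 0.0237
```

Request:
send_rows([
  [[0,0,0.02,0,0,0],[0,0,0,0,0,0],[0,0,0,0,0,0]],
])

```text
clock: 43.72
eef_pos: [0.5447, 0.2851, 0.0408]
tool_rot: [0.084, 0.996, 0.0, 0.0]
ft_force: [-0.8, -0.2, -3.6]
grip_width: 0.0239
```

```bash
python3 -c "
from h import *
st()"
```

```text
t 43.73 p [0.5447 0.2851 0.0408] saw [0.4892 0.3724 0.0408] yawx 170.37 tilt 0.03 F [-0.8  -0.17 -3.6 ] Fsaw [-0.76 -0.3  -3.6 ] w 0.0239 q6 [0.48 0.61 0.03 0.99 0.   0.65]
```

Request:
send_rows([
  [[0,0,0.02,0,0,0],[0,0,0.01,0,0,0],[0,0,0,0,0,0]],
])

```text
clock: 44.1
eef_pos: [0.5447, 0.2852, 0.0407]
tool_rot: [0.084, 0.996, 0.0, 0.001]
ft_force: [-3.5, -1.9, 5.8]
grip_width: 0.0241
```

```bash
python3 -c "
from h import *
st()"
```

```text
t 44.1 p [0.5447 0.2852 0.0407] saw [0.4892 0.3724 0.0407] yawx 170.37 tilt 0.07 F [-3.52 -1.89  5.82] Fsaw [-3.15 -2.46  5.82] w 0.0241 q6 [0.48 0.61 0.03 0.99 0.   0.65]
```

Request:
send_rows([
  [[0,0,0,0,0,0],[0,0,0,0,0,0],[0,0,0,0,0,0],[0,0,0,0,0,0]],
], grip=0.3)

```text
clock: 44.6
eef_pos: [0.5448, 0.2852, 0.0391]
tool_rot: [0.084, 0.996, 0.0, 0.0]
ft_force: [-0.3, 0.5, -1.1]
grip_width: 0.0597
```

Request:
send_rows([
  [[0,0,-0.2,0,0,0],[0,0,-0.5,0,0,0],[0,0,-0.6,0,0,0],[0,0,-0.8,0,0,0],[0,0,-0.8,0,0,0],[0,0,-0.8,0,0,0],[0,0,0,0,0,0]],
])

```text
clock: 45.48
eef_pos: [0.5467, 0.2862, 0.2296]
tool_rot: [0.084, 0.996, 0.003, 0.004]
ft_force: [0.3, -0.1, -0.5]
grip_width: 0.0598
```

Request:
send_rows([
  [[0.8,0,0,0,0,0],[0.8,0,0,0,0,0],[0.8,0,0,0,0,0],[0.8,0,0,0,0,0],[0,0,0,0,0,0],[0,0,0,0,0,0]],
])

```text
clock: 46.22
eef_pos: [0.3871, 0.3118, 0.2241]
tool_rot: [0.084, 0.996, 0.0, 0.0]
ft_force: [0.3, -0.1, 0.1]
grip_width: 0.0596
```

```bash
python3 -c "
from h import *
st()
for n in ['top','scene']: snap(n,n+'19.png')
a=cv2.imread('pics/top19.png');cv2.imwrite('pics/t19c.png',cv2.resize(a[120:255,190:340],None,fx=5,fy=4.4,interpolation=cv2.INTER_CUBIC))"
```

```text
t 46.23 p [0.3871 0.3118 0.2241] saw [0.3293 0.3723 0.2241] yawx 170.39 tilt 0.05 F [ 0.26 -0.1   0.12] Fsaw [ 0.28 -0.05  0.12] w 0.0596 q6 [ 0.68  0.24 -0.03  1.29 -0.    0.85]
```

View pics/top19.png

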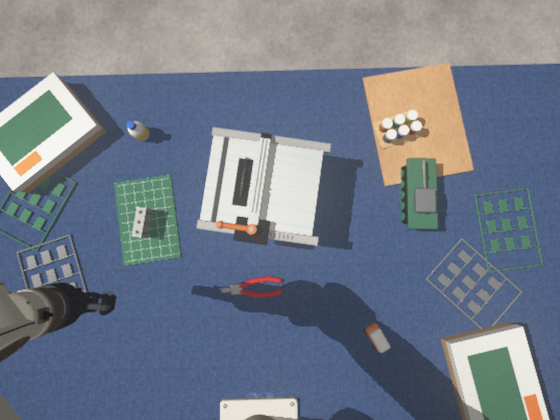

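View pics/scene19.png

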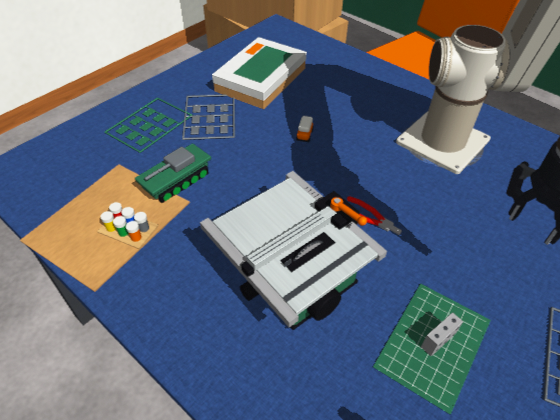

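View pics/t19c.png

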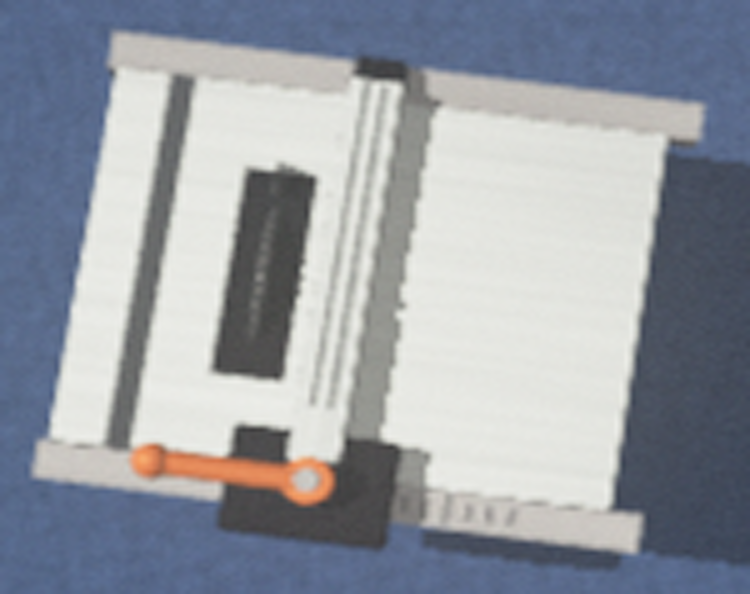

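```bash
python3 - <<'E'
from h import *
c=dict(np.load('pics/top19.npz'))
A=lambda U,V,z:ray(c,(U+.5)/5-.5+190,(V+.5)/4.4-.5+120,z)
for n,p in {'fFL':(354,80,.15),'fNL':(290,459,.15),'bF':(278,185,.14),'bN':(252,330,.14)}.items(): print(n,tosaw(A(*p)).round(4))
b=tosaw(A(149,461,.168))-tosaw(A(306,481,.172)); print('lever rad',-np.arctan2(b[0],b[1]),np.hypot(b[0],b[1]))
E
python3 -c "
from workcell import *
print(job_done())"
```

```text
fFL [0.7136 0.0955 0.15  ]
fNL [0.5153 0.0953 0.15  ]
bF [0.6561 0.1227 0.14  ]
bN [0.5792 0.1231 0.14  ]
lever rad -0.0038575245152171343 0.06969850027991753
the job is handed in; nothing more can be done
None
```

The rip fence is set to the block's 25 mm and clamped, and the block is back standing upright on the cutting mat. I handed the job in at about 46 s.

**What I did:**
1. Swung the lever fully loose.
2. Stood the block against the blade with a light touch of about 2.5 N.
3. Slid the fence up until the block was nipped: 6.4 N push in total, of which about 2.6 N was the fence's own sliding friction.
4. Swung the lever back to its stop, pressing with about 12 N.
5. Lifted the block straight out and lowered it onto the mat, opening the gripper only once it was resting there.

**Last checks:**
- **Lever:** it measures about 0.00 rad, fully clamped.
- **Gap:** the final top view gives about 26.5 mm between blade face and fence. That differs from the block's 25 mm but is within the camera's accuracy of about 2 mm plus pixel size. I saw no fence movement when the block was lifted, with side forces of about 1 N or less.
- **Other objects:** the model, glue bottle and cutters look unmoved.

**What went wrong:** early on I turned the wrist the wrong way and ran joint 6 to its range limit (3.14 rad). The arm swung off to the right and tilted in free space without touching anything. I levelled it and turned it the other way. I can't tell whether reaching that limit counts as passing it.

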